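Sort the spacers and clear the repair plate

TASK

Clear the repair station: first sort the brass spacers from the green work plate by length into the matching rows of the tool case, each lying flat across the row that is just wide enough for it. Then take the orange scraper block, sweep all the steel chips off the plate's open edge into the yellow catch pan (the chips are sharp: keep the fingers off them), and lay the scraper back in its dock. Leave the glue bottle, mug and screwdriver where they are.

Things in the scene. Friction and masses are not known exactly. Their poses are not given: they have to be found in the camera images.
- short_a: loose brass spacer bar, square section 16 x 16 mm, 30 mm long (short), black threaded-hole mark on each end and a dark groove near it; all spacers look alike but for length; origin at its centre, its x axis along its length; starts lying on the green plate. May be absent (None)
- short_b: loose brass spacer bar, square section 16 x 16 mm, 30 mm long (short), black threaded-hole mark on each end and a dark groove near it; all spacers look alike but for length; origin at its centre, its x axis along its length; starts lying on the green plate. May be absent (None)
- short_c: loose brass spacer bar, square section 16 x 16 mm, 30 mm long (short), black threaded-hole mark on each end and a dark groove near it; all spacers look alike but for length; origin at its centre, its x axis along its length; starts lying on the green plate. May be absent (None)
- medium_a: loose brass spacer bar, square section 16 x 16 mm, 44 mm long (medium), black threaded-hole mark on each end and a dark groove near it; all spacers look alike but for length; origin at its centre, its x axis along its length; starts lying on the green plate. May be absent (None)
- medium_b: loose brass spacer bar, square section 16 x 16 mm, 44 mm long (medium), black threaded-hole mark on each end and a dark groove near it; all spacers look alike but for length; origin at its centre, its x axis along its length; starts lying on the green plate. May be absent (None)
- medium_c: loose brass spacer bar, square section 16 x 16 mm, 44 mm long (medium), black threaded-hole mark on each end and a dark groove near it; all spacers look alike but for length; origin at its centre, its x axis along its length; starts lying on the green plate. May be absent (None)
- long_a: loose brass spacer bar, square section 16 x 16 mm, 58 mm long (long), black threaded-hole mark on each end and a dark groove near it; all spacers look alike but for length; origin at its centre, its x axis along its length; starts lying on the green plate. May be absent (None)
- long_b: loose brass spacer bar, square section 16 x 16 mm, 58 mm long (long), black threaded-hole mark on each end and a dark groove near it; all spacers look alike but for length; origin at its centre, its x axis along its length; starts lying on the green plate. May be absent (None)
- row_short: fixed grey trough, the row for 30 mm spacers, in the black tool case: inside 180 mm along x (the row's direction), 42 mm across (y); floor 4 mm thick, walls 4 mm thick, 6 mm above the floor; origin: centre of its underside, 6 mm above the counter. Three rows side by side 88 mm apart, in any order; each takes up to three spacers, lying with their length along the row's y
- row_medium: fixed grey trough, the row for 44 mm spacers, in the black tool case: inside 180 mm along x (the row's direction), 56 mm across (y); floor 4 mm thick, walls 4 mm thick, 6 mm above the floor; origin: centre of its underside, 6 mm above the counter. Three rows side by side 88 mm apart, in any order; each takes up to three spacers, lying with their length along the row's y
- row_long: fixed grey trough, the row for 58 mm spacers, in the black tool case: inside 180 mm along x (the row's direction), 70 mm across (y); floor 4 mm thick, walls 4 mm thick, 6 mm above the floor; origin: centre of its underside, 6 mm above the counter. Three rows side by side 88 mm apart, in any order; each takes up to three spacers, lying with their length along the row's y
- chip0: loose bright steel chip (offcut), about 16 x 12 x 8 mm, lying on the green plate towards its open edge; origin at its centre. May be absent (None)
- chip1: loose bright steel chip (offcut), about 16 x 12 x 8 mm, lying on the green plate towards its open edge; origin at its centre. May be absent (None)
- chip2: loose bright steel chip (offcut), about 16 x 12 x 8 mm, lying on the green plate towards its open edge; origin at its centre. May be absent (None)
- chip3: loose bright steel chip (offcut), about 16 x 12 x 8 mm, lying on the green plate towards its open edge; origin at its centre. May be absent (None)
- scraper: orange plastic scraper block with a black rubber foot strip, 100 mm long (its x axis), 34 mm thick (y), 46 mm tall (z), 0.14 kg; origin at its centre. It starts upright in its dock. It may be gripped across the 34 mm with the foot left free
- station: fixed work plate, green, 260 mm (x) by 300 mm (y), top 24 mm above the counter; origin at the counter's height under the plate's centre; aluminium lips, 6 mm higher than the plate, along its -y, +y and -x edges; its +x edge (at x = +130 mm) is open and drops into the yellow catch pan
- pan (a point): centre of the yellow catch pan's floor, 3 mm above the counter, axes as the work plate's: the pan reaches from the plate's open edge 76 mm in x and spans 304 mm in y inside; its outer walls are 20 mm high
- dock (a point): centre of the floor of the scraper's dock, a shallow tray in the black tool case on the robot's side of the rows: inside 120 mm (along y of this point, where the scraper's length lies) by 54 mm (x), floor 6 mm above the counter, rim 6 mm high; axes as the case's and the rows'
- glue: bystander: white glue bottle, 36 mm across, 100 mm tall, standing; origin at the centre of its base
- mug: bystander: white mug, 80 mm across, 90 mm tall; origin at the centre of its base
- screwdriver: bystander: red-handled screwdriver lying on the counter

How it is judged (in metres and radians):
On the way, in this order (a step that is already met when the one before it is completed fails the run):
1. every spacer lies in the row of its length (x of short_a in the frame of row_short between -0.086 and 0.086 m and y of short_a in the frame of row_short between -0.011 and 0.011 m and z of short_a in the frame of row_short between 0.006 and 0.018 m and angle between the x axis of each of short_a, short_b, short_c and the y axis of row_short, either way round below 0.4 rad and linear speed of each of short_a, short_b, short_c, medium_a, medium_b, medium_c, long_a, long_b below 0.03 m/s and x of short_b in the frame of row_short between -0.086 and 0.086 m and y of short_b in the frame of row_short between -0.011 and 0.011 m and z of short_b in the frame of row_short between 0.006 and 0.018 m and x of short_c in the frame of row_short between -0.086 and 0.086 m and y of short_c in the frame of row_short between -0.011 and 0.011 m and z of short_c in the frame of row_short between 0.006 and 0.018 m and x of medium_a in the frame of row_medium between -0.086 and 0.086 m and y of medium_a in the frame of row_medium between -0.011 and 0.011 m and z of medium_a in the frame of row_medium between 0.006 and 0.018 m and angle between the x axis of each of medium_a, medium_b, medium_c and the y axis of row_medium, either way round below 0.4 rad and x of medium_b in the frame of row_medium between -0.086 and 0.086 m and y of medium_b in the frame of row_medium between -0.011 and 0.011 m and z of medium_b in the frame of row_medium between 0.006 and 0.018 m and x of medium_c in the frame of row_medium between -0.086 and 0.086 m and y of medium_c in the frame of row_medium between -0.011 and 0.011 m and z of medium_c in the frame of row_medium between 0.006 and 0.018 m and x of long_a in the frame of row_long between -0.086 and 0.086 m and y of long_a in the frame of row_long between -0.011 and 0.011 m and z of long_a in the frame of row_long between 0.006 and 0.018 m and angle between the x axis of each of long_a, long_b and the y axis of row_long, either way round below 0.4 rad and x of long_b in the frame of row_long between -0.086 and 0.086 m and y of long_b in the frame of row_long between -0.011 and 0.011 m and z of long_b in the frame of row_long between 0.006 and 0.018 m), for 0.2 s.
2. the scraper is brought down to the work plate (x of scraper in the frame of station between -0.13 and 0.14 m and y of scraper in the frame of station between -0.15 and 0.15 m and z of scraper in the frame of station below 0.056 m), for 0.1 s.
3. every chip lies in the catch pan (x of chip0 in the frame of pan between -0.04 and 0.04 m and y of chip0 in the frame of pan between -0.156 and 0.156 m and z of each of chip0, chip1, chip2, chip3 in the frame of pan below 0.019 m and linear speed of each of chip0, chip1, chip2, chip3 below 0.03 m/s and x of chip1 in the frame of pan between -0.04 and 0.04 m and y of chip1 in the frame of pan between -0.156 and 0.156 m and x of chip2 in the frame of pan between -0.04 and 0.04 m and y of chip2 in the frame of pan between -0.156 and 0.156 m and x of chip3 in the frame of pan between -0.04 and 0.04 m and y of chip3 in the frame of pan between -0.156 and 0.156 m), for 0.2 s.
At the end, for the whole second after the job is handed in: Each spacer lies flat on the floor of its length's row, across it (within 0.4 rad), centre within 11 mm of the row's middle line and 86 mm of its middle; each chip lies in the catch pan below the plate's top; the scraper's centre is within 20 mm of the dock's centre; all at rest (all of step 1 and all of step 3 and horizontal distance between scraper and dock below 0.02 m and z of scraper in the frame of dock below 0.03 m and linear speed of scraper below 0.03 m/s); the robot touches nothing.
It fails at once if the glue is tipped over or shoved more than 3 cm (distance of glue from where it was at the start of the episode above 0.03 m or angle between glue's own z axis and vertical above 0.6 rad).
It fails at once if the mug is tipped over or shoved more than 3 cm (distance of mug from where it was at the start of the episode above 0.03 m or angle between mug's own z axis and vertical above 0.6 rad).
It fails at once if the screwdriver is tipped over or shoved more than 3 cm (distance of screwdriver from where it was at the start of the episode above 0.03 m).
It fails at once if a sharp chip is pushed or gripped with the fingers (over 1 N) (contact force between the fingers and chip0 above 1 N or contact force between the fingers and chip1 above 1 N or contact force between the fingers and chip2 above 1 N or contact force between the fingers and chip3 above 1 N).
Of short_a, short_b, short_c, medium_a, medium_b, medium_c, long_a, long_b only 6 to 8 are there at a start; the rules pass over those that are not, and their reading is None.
Of chip0, chip1, chip2, chip3 only 3 to 4 are there at a start; the rules pass over those that are not, and their reading is None.
At some moment in a run one of short_a, short_b, short_c, medium_a, medium_b, medium_c, long_a, long_b, scraper may be knocked a few centimetres aside while the robot is not near it.
Once in a run the grip may slacken for a moment while it holds something.
It also fails if it takes over 210 s, if anything falls off the work surface, if the arm or the gripper's body presses on something with over 40 N, if the wrist force passes 120 N, or if a joint passes its speed limit or range.

ROBOT

A 6-joint arm with a two-finger parallel gripper is mounted at the origin on the work surface. World frame = base frame: x ahead of the robot, y to its left, z up, the work surface at z = 0. Lengths are in m, angles in degrees, forces in N, time in s.
With the tool pointing down it reaches from about 0.3 to 0.775 m from the base axis. Payload 14.6 kg.
Tool frame: the origin (TCP) lies on the centre line of the jaws, within the pads' length; the fingertips stand 19 mm ahead of it and the grasp point (between the pads) is the TCP; z points along the fingers, y is the line along which they close (so a half turn about z gives the same grasp; the last joint's range is limited). The gripper opens to 85 mm and grips with 20 to 120 N. Pads are 22 mm wide; open, the fingers measure 114 mm over their backs; the gripper's body (76 mm by 85 mm) begins 54 mm behind the grasp point. The pads swing forward as they close: fully open they stand 13 mm farther back than shut.
Start: joints at [-73.316, 17.183, 87.147, -0, 75.671, -3.816], TCP at [0.193, -0.515, 0.216] pointing down, gripper open.
Joint ranges: [-173.82, 173.82], [-45.26, 126.66], [13.44, 144.39], [-59.66, 239.66], [0, 175.72], [-146.38, 146.38]. Speed limits (degrees/s): [127.2, 127.2, 147.25, 180, 180, 180].

INTERFACE

Orientations are given as [roll, pitch, yaw] about the fixed x, y, z axes, in that order (R = Rz(yaw) Ry(pitch) Rx(roll)).
In Python, from workcell import * gives the robot as it stands.
- The arm moves only by the tool servo_tool, never from a script. Its argument "moves" is a list of rows, each a list of 6 numbers: the shift along the tool's x, y, z each as a share of 0.15 m, from -1 to 1, then the turn, a rotation vector about the tool's x, y, z each as a share of 180 degrees, from -1 to 1. A call has 1 to 12 rows; each row shifts and turns the commanded pose from where the row before left it, along the tool's axes as they then stand; what a row does not reach is not made up. A row lasts 1/8 s, in which the tool goes at most 62.5 mm and 10.7 degrees, less where a joint would pass 70% of its speed; a pose out of reach is approached as far as the arm can. A call with a number of a shift or a turn outside -1 to 1 is refused whole. A call with a gripper value outside its range is refused whole. "fingers" is the opening, from 0 (shut) to 1 (fully open), set as the call begins (left out, the last holds). The fingers move at their own pace and stop on an object; the grip force is fixed at half the most. Time passes only in rows, so rows that do not move let the fingers close. It gives the time, the measured TCP pose, the force, the opening and the grip force at its end, in the units of the state.
- read_state(): the state, without advancing time (a new reading comes with each control period).
- capture(name): name is "scene" or "side" or "wrist"; returns the picture (480x640x3 uint8, red, green, blue); there is no depth.
- camera_model(name): a dict with "camera_matrix" (3x3 intrinsics, pixels), "D" ([k1, k2, p1, p2, k3] as OpenCV has them; the pictures are not rectified), "position" and "orientation" of the camera in the world; the wrist camera has in their place "hand_eye" (4x4, takes a point from camera to tool coordinates, whose origin is the TCP and whose axes are the flange's). Camera axes: x right, y up, looking along -z (the intrinsics and any distortion apply to the point x, -y, -z); pixel columns grow to the right and rows downward; lengths in m; the calibration is good to about 2 mm. A picture is of the moment at which its call begins: read the wrist's pose just before it. camera_model takes no time and is no camera call.
- finish_job(): hands the job in; it is judged then, once.
The state is a dict: "time": time; "q": joint angles; "qd": joint speeds; "joint_torque": joint torques, N m; "ee_pos": TCP position; "orientation": TCP orientation; "force": force on the tool from outside, world axes, zero at the start; "torque": the same for the moment, N m; "width": finger opening in m; "gripper_force": force on a finger pad.
Only numpy, scipy, OpenCV 4.12 (cv2) and the standard library are available. Lean on these libraries where they do the work, as an engineer would, in place of code of your own. Each camera call takes 0.05 s, during which the arm holds its last target. There are 200 camera calls.

## Working session

There is one attempt and no reset: what is moved stays moved. The work goes in short steps, Python scripts to look and compute and a tool call to move; the robot and the scene stay as the last step left them, time stands still between calls to the robot, and variables do not carry over. Pictures are saved under pics/ and viewed, at most 14 in all, crops included, and the job is handed in when it is done.

Besides the shell and the picture viewer there is one more tool, called after "Call:" as name([rows], argument=value, ...), one row to a line, values as JSON. servo_tool: Moves the arm, as the interface text tells. Its arguments: {"type":"object","properties":{"moves":{"type":"array"},"fingers":{"type":"number"}},"required":["moves"]}

```bash
mkdir -p pics
python3 - <<'E'
from workcell import *
import cv2
s=read_state();print(s)
for n in("scene","side","wrist"):
    cv2.imwrite(f"pics/{n}0.png",capture(n)[:,:,::-1]);print(n,camera_model(n))
E
```

```text
{'time': 0.0, 'q': array([-7.33122433e+01,  1.72168345e+01,  8.71826313e+01,  1.20963778e-03,
        7.56704138e+01, -3.81699752e+00]), 'qd': array([-0.04450392, -0.08140819, -0.03293179, -0.08524618,  0.0423004 ,
       -0.02639823]), 'joint_torque': array([-2.06035365e-03, -5.43494976e+01, -3.61792588e+01, -1.42337117e-04,
        4.07539788e-03, -1.85333835e-05]), 'ee_pos': array([ 0.19257211, -0.51489951,  0.21539257]), 'orientation': array([-1.79930353e+02, -5.82091155e-03,  2.05044506e+01]), 'force': array([-0.14801682, -0.09721901,  0.66877826]), 'torque': array([-0.05381844,  0.02338486,  0.01229822]), 'gripper_force': 0.0, 'width': 0.08576575319771819}
scene {'camera_matrix': array([[491.40293271,   0.        , 320.0695744 ],
       [  0.        , 491.40293271, 237.2082926 ],
       [  0.        ,   0.        ,   1.        ]]), 'D': array([-0.07599971,  0.        ,  0.        ,  0.        ,  0.        ]), 'position': array([1.14264541, 0.02825644, 0.81213692]), 'orientation': array([34.94176128,  0.86013799, 91.46064181])}
side {'camera_matrix': array([[570.7615234 ,   0.  
[... 238 characters left out ...]
-0.97828982,  0.7361837 ]), 'orientation': array([ 57.53624508,   0.24347116, -22.85397673])}
wrist {'camera_matrix': array([[360.27379589,   0.        , 320.67881195],
       [  0.        , 360.27379589, 238.21099517],
       [  0.        ,   0.        ,   1.        ]]), 'D': array([-0.0578016,  0.       ,  0.       ,  0.       ,  0.       ]), 'hand_eye': array([[ 8.70802520e-04,  9.63038371e-01,  2.69362836e-01,
         6.86056927e-02],
       [ 9.99999614e-01, -8.06748029e-04, -3.48499732e-04,
        -7.06854491e-05],
       [-1.18310677e-04,  2.69363035e-01, -9.63038702e-01,
        -1.58338180e-01],
       [ 0.00000000e+00,  0.00000000e+00,  0.00000000e+00,
         1.00000000e+00]])}
```

View pics/scene0.png

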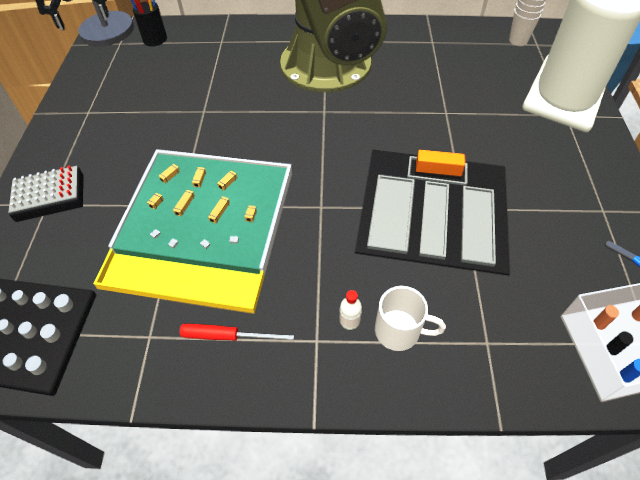

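View pics/side0.png

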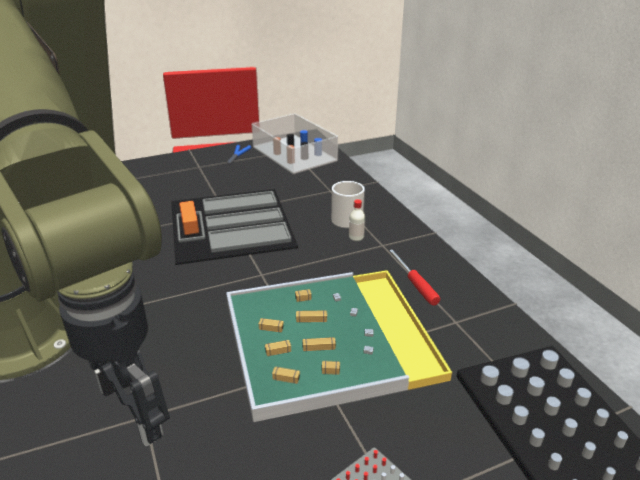

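```bash
cat > h.py <<'E'
from workcell import *
import numpy as np, cv2
from scipy.spatial.transform import Rotation as R
def pose(s): return R.from_euler('xyz',s['orientation'],degrees=True).as_matrix(), np.array(s['ee_pos'])
def cam(n,s=None):
    m=camera_model(n)
    if n=='wrist':
        Rt,p=pose(s or read_state()); H=np.array(m['hand_eye'])
        Rc=Rt@H[:3,:3]; c=Rt@H[:3,3]+p
    else: Rc=R.from_euler('xyz',m['orientation'],degrees=True).as_matrix(); c=np.array(m['position'])
    return m['camera_matrix'],m['D'],Rc,c
def ray(C,uv):
    K,D,Rc,c=C
    q=cv2.undistortPoints(np.array(uv,float).reshape(-1,1,2),K,D)[:,0]
    d=np.c_[q[:,0],-q[:,1],-np.ones(len(q))]@Rc.T
    return c,d
def plane(C,uv,z):
    c,d=ray(C,uv); return c+d*((z-c[2])/d[:,2])[:,None]
def proj(C,P):
    K,D,Rc,c=C
    X=(np.atleast_2d(P)-c)@Rc*[1,-1,-1]
    return cv2.projectPoints(X,np.zeros(3),np.zeros(3),K,D)[0][:,0]
def tri(C1,u1,C2,u2):
    c1,d1=ray(C1,u1);c2,d2=ray(C2,u2);out=[]
    for a,b in zip(d1,d2):
        t=np.linalg.lstsq(np.c_[a,-b],c2-c1,rcond=None)[0]; out.append((c1+t[0]*a+c2+t[1]*b)/2)
    return np.array(out)
def crop(img,x0,y0,w,h,k,f): cv2.imwrite(f,cv2.resize(img[y0:y0+h,x0:x0+w,::-1],None,fx=k,fy=k,interpolation=cv2.INTER_CUBIC))
def blobs(img,lo,hi,amin=60,roi=None):
    m=cv2.inRange(cv2.cvtColor(img,cv2.COLOR_RGB2HSV),np.array(lo),np.array(hi))
    if roi is not None:
        z=np.zeros_like(m);x,y,w,h=roi;z[y:y+h,x:x+w]=255;m&=z
    m=cv2.morphologyEx(m,cv2.MORPH_CLOSE,np.ones((3,3)))
    cs,_=cv2.findContours(m,cv2.RETR_EXTERNAL,cv2.CHAIN_APPROX_NONE)
    return [c for c in cs if cv2.contourArea(c)>amin]
E
python3 - <<'E'
from h import *
im=cv2.imread('pics/scene0.png')[:,:,::-1]
C=cam('scene')
a=im[140:290,350:515]; b=im[140:320,90:300]
cv2.imwrite('pics/c1.png',np.hstack([cv2.resize(im[145:275,355:515,::-1],(800,650),interpolation=cv2.INTER_CUBIC)])[:600])
for n,px in dict(pl=[(157,151),(291,164),(115,243),(260,268)]).items(): print(n,plane(C,px,.027).round(3))
print(plane(C,[(169,173),(199,177),(227,180),(154,200),(183,203),(218,210),(250,213)],.04).round(3))
print(plane(C,[(155,233),(173,243),(205,243),(234,239)],.03).round(3))
print('glue,mug',plane(C,[(350,325),(400,340)],.01).round(3))
E
```

```text
pl [[ 0.362 -0.373  0.027]
 [ 0.401 -0.066  0.027]
 [ 0.615 -0.402  0.027]
 [ 0.667 -0.108  0.027]]
[[ 0.441 -0.325  0.04 ]
 [ 0.452 -0.258  0.04 ]
 [ 0.46  -0.197  0.04 ]
 [ 0.515 -0.341  0.04 ]
 [ 0.523 -0.279  0.04 ]
 [ 0.54  -0.204  0.04 ]
 [ 0.547 -0.138  0.04 ]]
[[ 0.591 -0.325  0.03 ]
 [ 0.615 -0.284  0.03 ]
 [ 0.614 -0.221  0.03 ]
 [ 0.603 -0.165  0.03 ]]
glue,mug [[0.772 0.06  0.01 ]
 [0.799 0.147 0.01 ]]
```

View pics/c1.png

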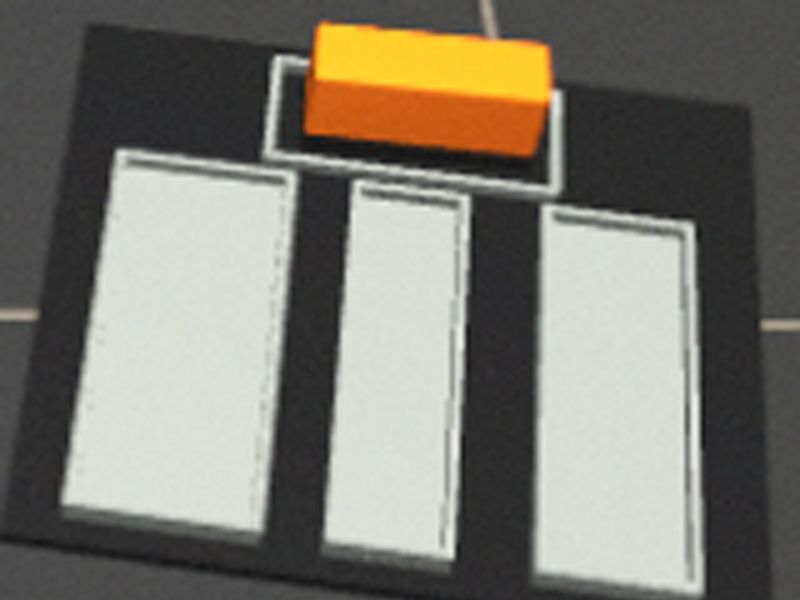

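Call:
servo_tool([
  [0.336, -0.119, -0.029, 0, 0, 0],
  [0.336, -0.119, -0.029, 0, 0, 0],
  [0.336, -0.119, -0.029, 0, 0, 0],
  [0.336, -0.119, -0.029, 0, 0, 0],
  [0.336, -0.119, -0.029, 0, 0, 0],
  [0.336, -0.119, -0.029, 0, 0, 0],
  [0.336, -0.119, -0.029, 0, 0, 0],
  [0.336, -0.119, -0.029, 0, 0, 0],
  [0, 0, 0, 0, 0, 0],
  [0, 0, 0, 0, 0, 0],
], fingers=0.45)

```text
time: 1.4
ee_pos: [0.5199, -0.2403, 0.2504]
orientation: [-180.0, 0.0, 20.5]
force: [-0.7, 0.1, -0.2]
width: 0.0381
gripper_force: 0.0
```

Run:
```python
from h import *
from scipy.optimize import least_squares
C=cam('scene')
def g(px): return np.array(px,float)/5+[355,145]
# case fit
offs={'l':(-.088,.039,[(117,150),(297,172),(262,535),(62,507)]),'s':(0,.025,[(355,182),(469,196),(454,560),(323,550)]),'m':(.088,.032,[(541,207),(694,224),(703,592),(533,580)])}
M=[];U=[]
for y,hw,px in offs.values():
    M+=[(-.094,y-hw),(-.094,y+hw),(.094,y+hw),(.094,y-hw)];U+=list(g(px))
M=np.array(M);U=np.array(U)
def w(p,M,z): c,s=np.cos(p[2]),np.sin(p[2]); return np.c_[p[0]+c*M[:,0]-s*M[:,1],p[1]+s*M[:,0]+c*M[:,1],np.full(len(M),z)]
r=least_squares(lambda p:(proj(C,w(p,M,.016))-U).ravel(),[.5,.2,0],loss='soft_l1')
print('case',r.x.round(4),np.degrees(r.x[2]),(r.fun.reshape(-1,2)).round(1).tolist())
d=plane(C,g([(275,57),(560,90),(560,192),(265,155)]),.012); print('dock',d.mean(0))
P=np.array([(-.13,-.15),(-.13,.15),(.13,.15),(.13,-.15)])
r=least_squares(lambda p:(proj(C,w(p,P,.027))-np.array([(157,151),(291,164),(260,268),(115,243)])).ravel(),[.5,-.2,0]);print('plate',r.x,r.fun.round(1))
s=read_state();print(s['ee_pos'],s['orientation'],s['width'],s['time'])
im=capture('wrist');cv2.imwrite('pics/w1.png',im[:,:,::-1])
```

```text
case [ 0.5337  0.235  -0.1561] -8.941300124743439 [[-0.1, 0.2], [-0.1, 0.5], [-0.0, -0.1], [-0.0, -0.2], [-0.5, -0.1], [0.1, 0.2], [0.0, 0.4], [0.2, -1.3], [0.2, -0.1], [-0.2, 0.5], [-0.0, 1.0], [0.4, -1.3]]
dock [0.39832181 0.25685126 0.012     ]
plate [ 0.51142864 -0.2370187  -0.14634613] [ 2.9 -0.3 -1.8  1.4  0.6 -2.1 -1.5  1.5]
[ 0.51991128 -0.24034632  0.25036145] [-1.79969844e+02  3.99633418e-02  2.05126961e+01] 0.03813273216943681 1.4
```

View pics/w1.png

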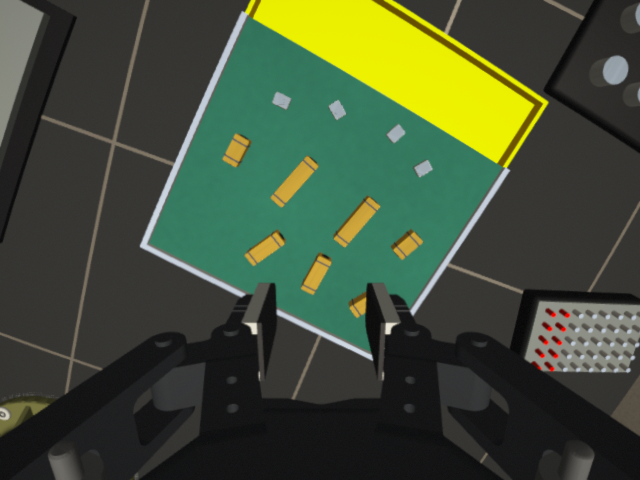

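```bash
cat >> h.py <<'E'
def brass(im,C,z,roi=None,pr=True):
    out=[]
    for c in blobs(im,(12,110,110),(26,255,255),60,roi):
        r=cv2.minAreaRect(c); b=plane(C,cv2.boxPoints(r),z)[:,:2]
        e1=b[1]-b[0];e2=b[2]-b[1]
        l,w_=(e1,e2) if np.linalg.norm(e1)>np.linalg.norm(e2) else (e2,e1)
        o=dict(px=np.round(r[0],1),c=b.mean(0),yaw=np.degrees(np.arctan2(l[1],l[0]))%180,L=np.linalg.norm(l)*1e3,W=np.linalg.norm(w_)*1e3)
        out.append(o)
        if pr: print('px',o['px'],'xy',o['c'].round(4),'yaw %.1f L %.1f W %.1f'%(o['yaw'],o['L'],o['W']))
    return out
E
python3 - <<'E'
from h import *
C=cam('wrist');im=cv2.imread('pics/w1.png')[:,:,::-1]
o=brass(im,C,.040)
CS=cam('scene');q=cv2.imread('pics/scene0.png')[:,:,::-1]
print('scene');p=brass(q,CS,.036,(100,140,200,100))
for a in o:
    b=min(p,key=lambda b:np.linalg.norm(a['c']-b['c']))
    print(tri(C,[a['px']],CS,[b['px']]).round(4))
print('open edge/pan',plane(C,[(245,13),(507,168),(144,246)],.030).round(3),'case frame')
E
```

```text
px [359.9 307. ] xy [ 0.4272 -0.3225] yaw 144.2 L 21.6 W 16.4
px [315.9 273.8] xy [ 0.4471 -0.2621] yaw 171.9 L 46.2 W 16.2
px [407.4 245.1] xy [ 0.5124 -0.3427] yaw 153.6 L 29.8 W 16.3
px [264.7 247.9] xy [ 0.4557 -0.2003] yaw 146.2 L 45.9 W 16.2
px [356.2 221.7] xy [ 0.5167 -0.2814] yaw 161.0 L 58.0 W 16.0
px [294.1 181.4] xy [ 0.5337 -0.2062] yaw 158.4 L 57.8 W 15.5
px [235.8 150. ] xy [ 0.5432 -0.1411] yaw 169.1 L 30.4 W 16.0
scene
px [250.2 213.4] xy [ 0.5445 -0.1386] yaw 169.5 L 37.2 W 19.0
px [218.7 209.3] xy [ 0.5344 -0.2039] yaw 159.4 L 63.5 W 23.5
px [155.2 200.1] xy [ 0.5122 -0.3404] yaw 155.8 L 34.4 W 26.3
px [183.6 202.6] xy [ 0.5178 -0.2793] yaw 161.6 L 62.9 W 23.8
px [227.5 180. ] xy [ 0.4559 -0.1966] yaw 148.5 L 48.6 W 24.8
px [198.8 176.9] xy [ 0.4475 -0.2598] yaw 173.5 L 54.9 W 22.1
px [169.4 173.1] xy [ 0.4371 -0.326 ] yaw 144.6 L 45.3 W 26.5
[[ 0.4175 -0.3326  0.0149]]
[[ 0.4437 -0.2625  0.0309]]
[[ 0.5113 -0.3428  0.0348]]
[[ 0.4521 -0.1991  0.0305]]
[[ 0.5153 -0.282   0.0319]]
[[ 0.5327 -0.2056  0.0326]]
[[ 0.5424 -0.1395  0.0329]]
open edge/pan [[ 0.668 -0.109  0.03 ]
 [ 0.625 -0.411  0.03 ]
 [ 0.407 -0.073  0.03 ]] case frame
```

```bash
cat >> h.py <<'E'
CASE=[.5337,.235,-8.94]
def case(x,y):
    a=np.radians(CASE[2]);return [CASE[0]+np.cos(a)*x-np.sin(a)*y,CASE[1]+np.sin(a)*x+np.cos(a)*y]
def T(yaw): a=np.radians(yaw);return np.array([[np.cos(a),np.sin(a)],[np.sin(a),-np.cos(a)]])  # columns tool x, tool y
class Plan:
    def __init__(s):
        st=read_state();s.p=np.array(st['ee_pos']);s.y=st['orientation'][2]
    def go(s,x,y,z,yaw,label=''):
        dy=(yaw-s.y+180)%360-180
        q1=np.degrees(np.arctan2(y,x)); q6=q1+90-(s.y+dy)
        if abs(q6)>140: dy-=np.sign(dy)*360; q6=q1+90-(s.y+dy)
        d=np.array([x,y,z])-s.p
        n=int(max(np.ceil(abs(dy)/9),np.ceil(np.linalg.norm(d)/.045),1)); st=dy/n
        A=sum(T(s.y+k*st) for k in range(n))
        v=np.linalg.solve(A,d[:2])
        row=np.round([v[0]/.15,v[1]/.15,-d[2]/n/.15,0,0,-st/180],3)
        pts=[s.p[:2]]
        for k in range(n): pts.append(pts[-1]+T(s.y+k*st)@(row[:2]*.15))
        s.p=np.r_[pts[-1],s.p[2]-row[2]*.15*n]; s.y=s.y-row[5]*180*n
        rr=np.linalg.norm(pts,axis=1)
        print(label,n,'x',row.tolist(),'end',s.p.round(4),round(s.y,1),'q6 %.0f r %.2f-%.2f'%(q6,rr.min(),rr.max()))
def cycle(pick,yaw,place,zt=.105):
    P=Plan();cy=CASE[2]+90
    P.go(*pick,zt,yaw,'A travel');P.go(*pick,.045,P.y,'B down');P.go(*pick,zt,P.y,'C up')
    P.go(*case(*place),zt,cy,'D travel');P.go(*case(*place),.032,P.y,'E down');P.go(*case(*place),zt,P.y,'F up')
E
python3 - <<'E'
from h import *
cycle([.5432,-.1411],169.1-180,(.055,0))
E
```

```text
A travel 4 x [0.065, -0.16, 0.243, 0.0, 0.0, 0.044] end [ 0.5434 -0.1411  0.1047] -11.2 q6 86 r 0.56-0.57
B down 2 x [-0.001, 0.0, 0.199, 0.0, 0.0, -0.0] end [ 0.5431 -0.1411  0.045 ] -11.2 q6 87 r 0.56-0.56
C up 2 x [0.0, 0.0, -0.2, 0.0, 0.0, -0.0] end [ 0.5431 -0.1411  0.105 ] -11.2 q6 87 r 0.56-0.56
D travel 11 x [0.153, -0.198, 0.0, 0.0, 0.0, -0.047] end [0.588  0.2262 0.105 ] 81.8 q6 30 r 0.56-0.65
E down 2 x [0.001, 0.0, 0.243, 0.0, 0.0, -0.0] end [0.588  0.2265 0.0321] 81.8 q6 29 r 0.63-0.63
F up 2 x [-0.0, 0.0, -0.243, 0.0, 0.0, -0.0] end [0.588  0.2265 0.105 ] 81.8 q6 29 r 0.63-0.63
```

Call:
servo_tool([
  [0.065, -0.16, 0.243, 0, 0, 0.044],
  [0.065, -0.16, 0.243, 0, 0, 0.044],
  [0.065, -0.16, 0.243, 0, 0, 0.044],
  [0.065, -0.16, 0.243, 0, 0, 0.044],
  [0, 0, 0, 0, 0, 0],
  [0, 0, 0, 0, 0, 0],
  [0, 0, 0.133, 0, 0, 0],
  [0, 0, 0.133, 0, 0, 0],
  [0, 0, 0.133, 0, 0, 0],
  [0, 0, 0, 0, 0, 0],
])

```text
time: 2.7
ee_pos: [0.5438, -0.1417, 0.0455]
orientation: [180.0, 0.0, -11.2]
force: [-0.1, -1.6, -0.3]
width: 0.0383
gripper_force: 0.0
```

Call:
servo_tool([
  [0, 0, 0, 0, 0, 0],
  [0, 0, 0, 0, 0, 0],
  [0, 0, 0, 0, 0, 0],
  [0, 0, 0, 0, 0, 0],
], fingers=0)

```text
time: 3.2
ee_pos: [0.5443, -0.1407, 0.0454]
orientation: [180.0, -0.0, -11.2]
force: [0.0, 0.3, 0.8]
width: -0.0
gripper_force: 0.0
```

Call:
servo_tool([
  [0, 0, -0.133, 0, 0, 0],
  [0, 0, -0.133, 0, 0, 0],
  [0, 0, -0.133, 0, 0, 0],
])

```text
time: 3.58
ee_pos: [0.5441, -0.1406, 0.1057]
orientation: [180.0, 0.0, -11.2]
force: [0.4, 0.1, 0.4]
width: 0.0003
gripper_force: 0.0
```

Run:
```python
from h import *
q=capture('scene');brass(q,cam('scene'),.036,(100,140,200,100))
im=capture('wrist');print('w');brass(im,cam('wrist'),.04)
cv2.imwrite('pics/w2.png',im[:,:,::-1])
```

```text
px [250.3 213.4] xy [ 0.5446 -0.1384] yaw 169.5 L 37.2 W 18.4
px [218.7 209.3] xy [ 0.5344 -0.2039] yaw 159.4 L 63.5 W 23.5
px [155.2 200.1] xy [ 0.5122 -0.3404] yaw 155.8 L 34.4 W 26.3
px [183.6 202.6] xy [ 0.5178 -0.2793] yaw 161.6 L 62.9 W 23.8
px [226.8 180.8] xy [ 0.4581 -0.198 ] yaw 148.5 L 43.4 W 24.7
px [198.7 176.9] xy [ 0.4474 -0.26  ] yaw 173.9 L 55.0 W 21.8
px [169.4 173.1] xy [ 0.4371 -0.326 ] yaw 144.6 L 45.3 W 26.5
w
px [433.7 327.1] xy [ 0.4716 -0.2074] yaw 50.9 L 19.9 W 14.9
px [598.3 336.3] xy [ 0.4373 -0.3278] yaw 144.4 L 44.5 W 16.6
px [510.4 338.8] xy [ 0.4498 -0.2616] yaw 179.5 L 50.3 W 18.8
px [320.1 247. ] xy [ 0.5447 -0.1402] yaw 171.3 L 31.8 W 15.2
px [619.7 235.8] xy [ 0.513  -0.3411] yaw 153.8 L 30.2 W 16.3
px [533.9 245.7] xy [ 0.5172 -0.2804] yaw 161.6 L 58.4 W 16.0
px [420.5 242.4] xy [ 0.5345 -0.2052] yaw 158.8 L 58.1 W 16.0
px [233.1  31.5] xy [ 0.6806 -0.1163] yaw 172.0 L 33.8 W 2.4
```

View pics/w2.png

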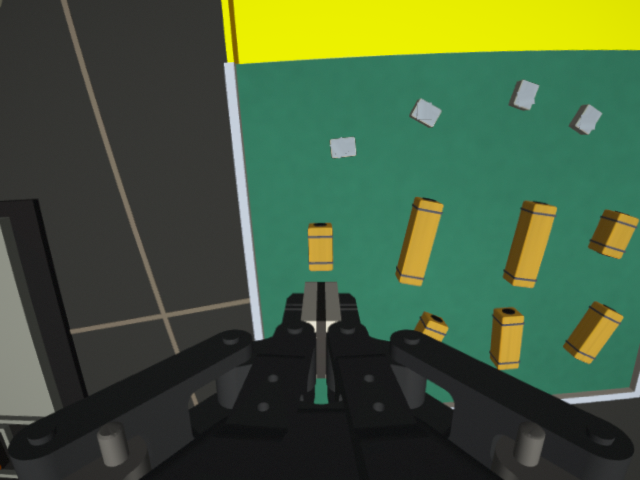

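Run:
```python
from h import *
s=read_state();C=cam('wrist',s);Rt,p=pose(s)
for d in (0,.019,.04,.07): print(d,proj(C,p+Rt@[0,0,d]))
for d in (0,.019): print(d,proj(cam('scene'),p+Rt@[0,0,d]),proj(cam('side'),p+Rt@[0,0,d]))
a,b=capture('scene'),capture('side')
p1=proj(cam('scene'),p+Rt@[0,0,.01])[0].astype(int);p2=proj(cam('side'),p+Rt@[0,0,.01])[0].astype(int)
k=lambda i,c:cv2.resize(i[c[1]-50:c[1]+50,c[0]-50:c[0]+50,::-1],(400,400),interpolation=cv2.INTER_CUBIC)
cv2.imwrite('pics/x1.png',np.hstack([k(a,p1),k(b,p2)])); print(p1,p2)
```

```text
0 [[321.06198026 287.35443628]]
0.019 [[321.02350948 272.89005308]]
0.04 [[320.98872329 259.82631121]]
0.07 [[320.94919135 244.99782135]]
0 [[244.12052161 190.51854509]] [[303.38774128 263.85612456]]
0.019 [[245.49460306 196.98072947]] [[303.55977314 271.88578912]]
[244 193] [303 268]
```

View pics/x1.png

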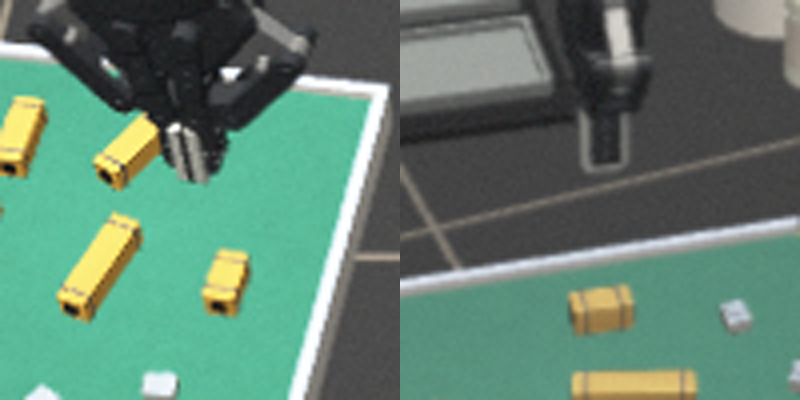

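Call:
servo_tool([
  [0, 0, 0.1, 0, 0, 0],
  [0, 0, 0.1, 0, 0, 0],
  [0, 0, 0.1, 0, 0, 0],
  [0, 0, 0.1, 0, 0, 0],
  [0, 0, 0.1, 0, 0, 0],
  [0, 0, 0, 0, 0, 0],
], fingers=0.45)

```text
time: 4.53
ee_pos: [0.5436, -0.1404, 0.0286]
orientation: [-180.0, 0.1, -11.2]
force: [-0.0, 0.1, -0.5]
width: 0.0387
gripper_force: 0.0
```

Call:
servo_tool([
  [0, 0, 0, 0, 0, 0],
  [0, 0, 0, 0, 0, 0],
  [0, 0, 0, 0, 0, 0],
  [0, 0, 0, 0, 0, 0],
], fingers=0)

```text
time: 5.03
ee_pos: [0.5442, -0.1407, 0.0302]
orientation: [180.0, -0.0, -11.2]
force: [-0.3, 0.8, 0.1]
width: 0.0
gripper_force: 0.0
```

Run:
```python
from h import *
a,b=capture('scene'),capture('side')
s=read_state();Rt,p=pose(s);print(p,s['width'])
p1=proj(cam('scene'),p)[0].astype(int);p2=proj(cam('side'),p)[0].astype(int)
k=lambda i,c:cv2.resize(i[c[1]-30:c[1]+30,c[0]-30:c[0]+30,::-1],(400,400),interpolation=cv2.INTER_CUBIC)
cv2.imwrite('pics/x2.png',np.hstack([k(a,p1),k(b,p2)])); print(p1,p2)
```

```text
[ 0.54417907 -0.14062885  0.03008909] 0.0002980138884422648
[249 214] [303 295]
```

View pics/x2.png

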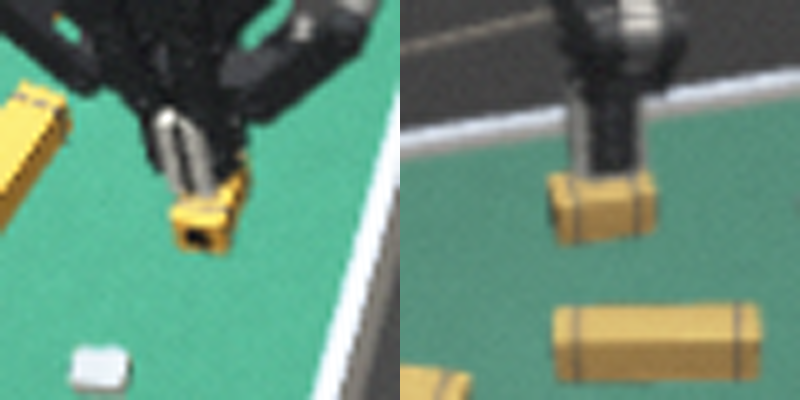

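Call:
servo_tool([
  [0, 0, 0, 0, 0, 0],
  [0, 0, 0, 0, 0, 0],
  [0, 0, 0, 0, 0, 0],
  [0, 0, 0.045, 0, 0, 0],
  [0, 0, 0.045, 0, 0, 0],
  [0, 0, 0, 0, 0, 0],
], fingers=0.45)

```text
time: 5.88
ee_pos: [0.5437, -0.1405, 0.0156]
orientation: [-180.0, 0.1, -11.2]
force: [0.5, -0.2, 0.0]
width: 0.0384
gripper_force: 0.0
```

Call:
servo_tool([
  [0, 0, 0, 0, 0, 0],
  [0, 0, 0, 0, 0, 0],
  [0, 0, 0, 0, 0, 0],
  [0, 0, 0, 0, 0, 0],
], fingers=0)

```text
time: 6.38
ee_pos: [0.5444, -0.1407, 0.0168]
orientation: [180.0, -0.0, -11.2]
force: [-0.4, -0.5, 3.5]
width: 0.0141
gripper_force: 60.1
```

Call:
servo_tool([
  [0, 0, -0.147, 0, 0, 0],
  [0, 0, -0.147, 0, 0, 0],
  [0, 0, -0.147, 0, 0, 0],
  [0, 0, 0, 0, 0, 0],
])

```text
time: 6.88
ee_pos: [0.5448, -0.1408, 0.0838]
orientation: [180.0, -0.1, -11.2]
force: [0.1, -1.2, -0.3]
width: 0.0137
gripper_force: 59.7
```

Call:
servo_tool([
  [0.153, -0.198, 0, 0, 0, -0.047],
  [0.153, -0.198, 0, 0, 0, -0.047],
  [0.153, -0.198, 0, 0, 0, -0.047],
  [0.153, -0.198, 0, 0, 0, -0.047],
  [0.153, -0.198, 0, 0, 0, -0.047],
  [0.153, -0.198, 0, 0, 0, -0.047],
  [0.153, -0.198, 0, 0, 0, -0.047],
  [0.153, -0.198, 0, 0, 0, -0.047],
  [0.153, -0.198, 0, 0, 0, -0.047],
  [0.153, -0.198, 0, 0, 0, -0.047],
  [0.153, -0.198, 0, 0, 0, -0.047],
  [0, 0, 0, 0, 0, 0],
])

```text
time: 8.38
ee_pos: [0.5848, 0.228, 0.0813]
orientation: [-179.9, 0.0, 82.1]
force: [0.5, -0.1, -0.3]
width: 0.0135
gripper_force: 59.7
```

Run:
```python
from h import *
s=read_state();im=capture('wrist');C=cam('wrist',s);print(s['ee_pos'],s['orientation'][2],s['width'])
# overlay predicted rows
d=im.copy()
for y,hw in((-.088,.035),(0,.021),(.088,.028)):
    pts=[case(*q)+[.016] for q in((-.09,y-hw),(-.09,y+hw),(.09,y+hw),(.09,y-hw))]
    cv2.polylines(d,[proj(C,pts).astype(np.int32)],True,(255,0,0),1)
cv2.imwrite('pics/w3.png',d[:,:,::-1])
```

```text
[0.58475769 0.22800513 0.08126351] 82.11625521327244 0.013531384684567065
```

View pics/w3.png

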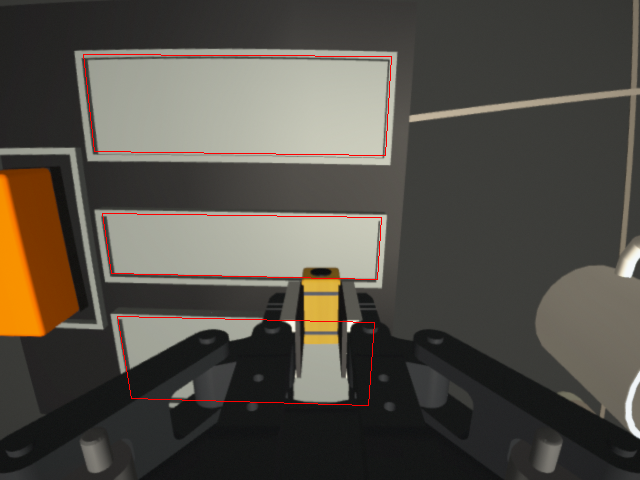

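Call:
servo_tool([
  [0, 0, 0.125, 0, 0, 0],
  [0, 0, 0.125, 0, 0, 0],
  [0, 0, 0.125, 0, 0, 0],
  [0, 0, 0.125, 0, 0, 0],
  [0, 0, 0, 0, 0, 0],
  [0, 0, 0.01, 0, 0, 0],
  [0, 0, 0, 0, 0, 0],
])

```text
time: 9.3
ee_pos: [0.5868, 0.2264, 0.0068]
orientation: [179.9, -0.0, 81.9]
force: [0.1, -0.3, 0.2]
width: 0.0138
gripper_force: 59.7
```

Call:
servo_tool([
  [0, 0, 0, 0, 0, 0],
  [0, 0, 0, 0, 0, 0],
  [0, 0, 0, 0, 0, 0],
  [0, 0, -0.15, 0, 0, 0],
  [0, 0, -0.15, 0, 0, 0],
  [0, 0, -0.15, 0, 0, 0],
  [0, 0, 0, 0, 0, 0],
], fingers=0.4)

```text
time: 10.18
ee_pos: [0.5872, 0.2265, 0.0753]
orientation: [179.8, -0.1, 81.9]
force: [-0.3, -0.3, -0.0]
width: 0.0341
gripper_force: 0.0
```

```bash
cat >> h.py <<'E'
ZP,ZL,ZT=.0145,.0045,.075
def cycle(pick,yaw,place,zt=ZT):
    P=Plan();cy=CASE[2]+90
    P.go(*pick,zt,yaw,'A travel');P.go(*pick,ZP,P.y,'B down');P.go(*pick,zt,P.y,'C up')
    P.go(*case(*place),zt,cy,'D travel');P.go(*case(*place),ZL,P.y,'E down');P.go(*case(*place),zt,P.y,'F up')
def look():
    q=capture('scene');C=cam('scene')
    print('plate');brass(q,C,.036,(100,140,200,100)); print('case (z .022) case xy:')
    for o in brass(q,C,.022,(350,170,160,110),False):
        d=o['c']-CASE[:2];a=np.radians(CASE[2])
        print((np.array([[np.cos(a),np.sin(a)],[-np.sin(a),np.cos(a)]])@d).round(4),'rel yaw %.0f L %.0f W %.0f'%(o['yaw']-CASE[2]-90,o['L'],o['W']))
E
python3 - <<'E'
from h import *
look();cycle([.513,-.3415],153.8,(0,0))
E
```

```text
plate
px [218.7 209.3] xy [ 0.5344 -0.2039] yaw 159.4 L 63.5 W 23.5
px [155.4 200.2] xy [ 0.5125 -0.3401] yaw 155.8 L 34.4 W 25.4
px [183.6 202.6] xy [ 0.5178 -0.2793] yaw 161.6 L 62.9 W 23.8
px [227.5 180. ] xy [ 0.4559 -0.1966] yaw 148.5 L 48.6 W 24.8
px [198.8 176.9] xy [ 0.4475 -0.2598] yaw 173.5 L 54.9 W 22.1
px [169.2 172.9] xy [ 0.4365 -0.3265] yaw 143.8 L 45.1 W 28.1
case (z .022) case xy:
[ 0.0555 -0.0013] rel yaw 2 L 30 W 24
A travel 13 x [-0.265, -0.168, -0.001, 0.0, 0.0, -0.031] end [ 0.5138 -0.3417  0.0758] 154.4 q6 -97 r 0.46-0.63
B down 2 x [0.003, -0.0, 0.204, 0.0, 0.0, -0.0] end [ 0.513  -0.3413  0.0146] 154.4 q6 -98 r 0.62-0.62
C up 2 x [-0.0, -0.0, -0.201, 0.0, 0.0, -0.0] end [ 0.513  -0.3413  0.0749] 154.4 q6 -98 r 0.62-0.62
D travel 13 x [0.267, 0.171, -0.0, 0.0, 0.0, 0.031] end [0.5339 0.2354 0.0749] 81.9 q6 33 r 0.43-0.62
E down 2 x [-0.001, -0.0, 0.235, 0.0, 0.0, -0.0] end [0.5339 0.2351 0.0044] 81.9 q6 32 r 0.58-0.58
F up 2 x [-0.0, -0.0, -0.235, 0.0, 0.0, -0.0] end [0.5339 0.2351 0.0749] 81.9 q6 32 r 0.58-0.58
```

Call:
servo_tool([
  [-0.265, -0.168, 0, 0, 0, -0.031],
  [-0.265, -0.168, 0, 0, 0, -0.031],
  [-0.265, -0.168, 0, 0, 0, -0.031],
  [-0.265, -0.168, 0, 0, 0, -0.031],
  [-0.265, -0.168, 0, 0, 0, -0.031],
  [-0.265, -0.168, 0, 0, 0, -0.031],
  [-0.265, -0.168, 0, 0, 0, -0.031],
  [-0.265, -0.168, 0, 0, 0, -0.031],
  [-0.265, -0.168, 0, 0, 0, -0.031],
  [-0.265, -0.168, 0, 0, 0, -0.031],
  [-0.265, -0.168, 0, 0, 0, -0.031],
  [-0.265, -0.168, 0, 0, 0, -0.031],
], fingers=0.45)

```text
time: 11.72
ee_pos: [0.4953, -0.3008, 0.0724]
orientation: [180.0, -0.1, 149.0]
force: [-0.1, 0.3, 0.7]
width: 0.0387
gripper_force: 0.0
```

Call:
servo_tool([
  [-0.265, -0.168, 0, 0, 0, -0.031],
  [0, 0, 0, 0, 0, 0],
  [0, 0, 0, 0, 0, 0],
  [0, 0, 0.1, 0, 0, 0],
  [0, 0, 0.1, 0, 0, 0],
  [0, 0, 0.1, 0, 0, 0],
  [0, 0, 0.1, 0, 0, 0],
  [0, 0, 0, 0, 0, 0],
])

```text
time: 12.72
ee_pos: [0.516, -0.341, 0.012]
orientation: [180.0, -0.1, 154.4]
force: [0.2, -0.6, 1.2]
width: 0.0386
gripper_force: 0.0
```

Call:
servo_tool([
  [0, 0, 0, 0, 0, 0],
  [0, 0, 0, 0, 0, 0],
  [0, 0, 0, 0, 0, 0],
  [0, 0, 0, 0, 0, 0],
  [0, 0, -0.134, 0, 0, 0],
  [0, 0, -0.134, 0, 0, 0],
  [0, 0, -0.134, 0, 0, 0],
  [0, 0, 0, 0, 0, 0],
], fingers=0)

```text
time: 13.72
ee_pos: [0.5173, -0.3421, 0.0763]
orientation: [-180.0, 0.2, 154.4]
force: [0.5, -0.9, -0.2]
width: 0.0143
gripper_force: 63.8
```

Run:
```python
from h import *
P=Plan();print(P.p,P.y);P.go(*case(0,0),ZT,81.06,'D')
```

```text
[ 0.51734768 -0.34207172  0.07633705] 154.4203361740978
D 13 x [0.268, 0.169, 0.001, 0.0, 0.0, 0.031] end [0.5342 0.2344 0.0744] 81.9 q6 33 r 0.43-0.62
```

Call:
servo_tool([
  [0.268, 0.169, 0, 0, 0, 0.031],
  [0.268, 0.169, 0, 0, 0, 0.031],
  [0.268, 0.169, 0, 0, 0, 0.031],
  [0.268, 0.169, 0, 0, 0, 0.031],
  [0.268, 0.169, 0, 0, 0, 0.031],
  [0.268, 0.169, 0, 0, 0, 0.031],
  [0.268, 0.169, 0, 0, 0, 0.031],
  [0.268, 0.169, 0, 0, 0, 0.031],
  [0.268, 0.169, 0, 0, 0, 0.031],
  [0.268, 0.169, 0, 0, 0, 0.031],
  [0.268, 0.169, 0, 0, 0, 0.031],
  [0.268, 0.169, 0, 0, 0, 0.031],
])

```text
time: 15.22
ee_pos: [0.5026, 0.1985, 0.0735]
orientation: [-180.0, 0.0, 87.3]
force: [0.9, -2.2, 1.2]
width: 0.0136
gripper_force: 63.9
```

Call:
servo_tool([
  [0.268, 0.169, 0, 0, 0, 0.031],
  [-0.02, 0, 0, 0, 0, 0],
  [0, 0, 0, 0, 0, 0],
  [0, 0, 0.117, 0, 0, 0],
  [0, 0, 0.117, 0, 0, 0],
  [0, 0, 0.117, 0, 0, 0],
  [0, 0, 0.117, 0, 0, 0],
  [0, 0, 0, 0, 0, 0],
])

```text
time: 16.23
ee_pos: [0.5287, 0.2327, 0.0023]
orientation: [-179.9, 0.1, 81.9]
force: [0.4, 0.2, 0.7]
width: 0.0138
gripper_force: 63.9
```

Call:
servo_tool([
  [0, 0, 0, 0, 0, 0],
  [0, 0, 0, 0, 0, 0],
  [0, 0, 0, 0, 0, 0],
  [0, 0, -0.15, 0, 0, 0],
  [0, 0, -0.15, 0, 0, 0],
  [0, 0, -0.15, 0, 0, 0],
  [0, 0, 0, 0, 0, 0],
], fingers=0.4)

```text
time: 17.1
ee_pos: [0.53, 0.2333, 0.0729]
orientation: [179.8, -0.1, 81.9]
force: [0.3, 0.3, -0.7]
width: 0.0345
gripper_force: 0.0
```

Run:
```python
from h import *
look();cycle([.5173,-.2807],161.3,(.04,-.088))
```

```text
plate
px [218.7 209.3] xy [ 0.5344 -0.2039] yaw 159.4 L 63.5 W 23.5
px [183.6 202.6] xy [ 0.5178 -0.2793] yaw 161.6 L 62.9 W 23.8
px [227.3 180.2] xy [ 0.4567 -0.1971] yaw 148.5 L 46.8 W 24.8
px [198.6 176.9] xy [ 0.4473 -0.2602] yaw 174.4 L 55.1 W 21.7
px [169.4 173.1] xy [ 0.4371 -0.326 ] yaw 144.6 L 45.3 W 26.5
case (z .022) case xy:
[0.0597 0.0044] rel yaw 4 L 30 W 23
[-0.0028  0.0016] rel yaw -2 L 29 W 26
A travel 12 x [-0.269, -0.153, -0.002, 0.0, 0.0, -0.037] end [ 0.5173 -0.2806  0.0751] 161.8 q6 -100 r 0.43-0.59
B down 2 x [-0.0, -0.0, 0.202, 0.0, 0.0, -0.0] end [ 0.5173 -0.2806  0.0145] 161.8 q6 -100 r 0.59-0.59
C up 2 x [-0.0, -0.0, -0.202, 0.0, 0.0, -0.0] end [ 0.5173 -0.2806  0.0751] 161.8 q6 -100 r 0.59-0.59
D travel 10 x [0.232, 0.203, 0.0, 0.0, 0.0, 0.045] end [0.5597 0.1427 0.0751] 80.8 q6 23 r 0.46-0.59
E down 2 x [-0.003, -0.0, 0.235, 0.0, 0.0, -0.0] end [0.5595 0.1419 0.0046] 80.8 q6 23 r 0.58-0.58
F up 2 x [-0.0, -0.0, -0.235, 0.0, 0.0, -0.0] end [0.5595 0.1419 0.0751] 80.8 q6 23 r 0.58-0.58
```

Call:
servo_tool([
  [-0.269, -0.153, 0, 0, 0, -0.037],
  [-0.269, -0.153, 0, 0, 0, -0.037],
  [-0.269, -0.153, 0, 0, 0, -0.037],
  [-0.269, -0.153, 0, 0, 0, -0.037],
  [-0.269, -0.153, 0, 0, 0, -0.037],
  [-0.269, -0.153, 0, 0, 0, -0.037],
  [-0.269, -0.153, 0, 0, 0, -0.037],
  [-0.269, -0.153, 0, 0, 0, -0.037],
  [-0.269, -0.153, 0, 0, 0, -0.037],
  [-0.269, -0.153, 0, 0, 0, -0.037],
  [-0.269, -0.153, 0, 0, 0, -0.037],
  [-0.269, -0.153, 0, 0, 0, -0.037],
], fingers=0.45)

```text
time: 18.65
ee_pos: [0.5192, -0.2815, 0.0699]
orientation: [180.0, -0.1, 162.0]
force: [0.3, -0.0, 0.3]
width: 0.0385
gripper_force: 0.0
```

Call:
servo_tool([
  [0, 0, 0, 0, 0, 0],
  [0, 0, 0, 0, 0, 0],
  [0, 0, 0.098, 0, 0, 0],
  [0, 0, 0.098, 0, 0, 0],
  [0, 0, 0.098, 0, 0, 0],
  [0, 0, 0.098, 0, 0, 0],
  [0, 0, 0, 0, 0, 0],
])

```text
time: 19.52
ee_pos: [0.5186, -0.2798, 0.0109]
orientation: [180.0, -0.1, 161.8]
force: [-0.0, -0.2, -0.1]
width: 0.0389
gripper_force: 0.0
```

Call:
servo_tool([
  [0, 0, 0, 0, 0, 0],
  [0, 0, 0, 0, 0, 0],
  [0, 0, 0, 0, 0, 0],
  [0, 0, 0, 0, 0, 0],
  [0, 0, -0.134, 0, 0, 0],
  [0, 0, -0.134, 0, 0, 0],
  [0, 0, -0.134, 0, 0, 0],
  [0, 0, 0, 0, 0, 0],
], fingers=0)

```text
time: 20.52
ee_pos: [0.52, -0.2806, 0.075]
orientation: [-180.0, 0.2, 161.8]
force: [0.1, 0.2, -1.3]
width: 0.0141
gripper_force: 59.4
```

```bash
cat >> h.py <<'E'
def carry(pick,yaw,place):
    """plan travel, correcting for where along the bar it is held"""
    P=Plan();print(P.p.round(4),P.y)
    u=np.array([np.cos(np.radians(P.y)),np.sin(np.radians(P.y))]); off=(np.array(pick)-P.p[:2])@u
    print('bar centre ahead of TCP along tool x: %.4f'%off)
    P.go(*case(place[0],place[1]-off),ZT,CASE[2]+90,'D');P.go(P.p[0],P.p[1],ZL,P.y,'E')
E
python3 - <<'E'
from h import *
carry([.5173,-.2807],161.3,(.04,-.088))
E
```

```text
[ 0.52   -0.2806  0.075 ] 161.80166584008106
bar centre ahead of TCP along tool x: 0.0025
D 10 x [0.231, 0.2, -0.0, 0.0, 0.0, 0.045] end [0.5598 0.1392 0.075 ] 80.8 q6 23 r 0.47-0.59
E 2 x [0.0, 0.0, 0.235, 0.0, 0.0, -0.0] end [0.5598 0.1392 0.0045] 80.8 q6 23 r 0.58-0.58
```

Call:
servo_tool([
  [0.231, 0.2, 0, 0, 0, 0.045],
  [0.231, 0.2, 0, 0, 0, 0.045],
  [0.231, 0.2, 0, 0, 0, 0.045],
  [0.231, 0.2, 0, 0, 0, 0.045],
  [0.231, 0.2, 0, 0, 0, 0.045],
  [0.231, 0.2, 0, 0, 0, 0.045],
  [0.231, 0.2, 0, 0, 0, 0.045],
  [0.231, 0.2, 0, 0, 0, 0.045],
  [0.231, 0.2, 0, 0, 0, 0.045],
  [0.231, 0.2, 0, 0, 0, 0.045],
  [0, 0, 0, 0, 0, 0],
  [0, 0, 0, 0, 0, 0],
])

```text
time: 22.02
ee_pos: [0.5591, 0.1389, 0.072]
orientation: [-179.9, 0.0, 80.9]
force: [-0.5, -0.0, -0.2]
width: 0.0143
gripper_force: 59.3
```

Call:
servo_tool([
  [0, 0, 0.117, 0, 0, 0],
  [0, 0, 0.117, 0, 0, 0],
  [0, 0, 0.117, 0, 0, 0],
  [0, 0, 0.117, 0, 0, 0],
  [0, 0, 0, 0, 0, 0],
])

```text
time: 22.65
ee_pos: [0.5592, 0.1391, 0.001]
orientation: [-179.9, 0.0, 80.8]
force: [0.1, 0.0, -0.1]
width: 0.0144
gripper_force: 59.3
```

Call:
servo_tool([
  [0, 0, 0, 0, 0, 0],
  [0, 0, 0, 0, 0, 0],
  [0, 0, 0, 0, 0, 0],
  [0, 0, -0.15, 0, 0, 0],
  [0, 0, -0.15, 0, 0, 0],
  [0, 0, -0.15, 0, 0, 0],
  [0, 0, 0, 0, 0, 0],
], fingers=0.4)

```text
time: 23.52
ee_pos: [0.5607, 0.1395, 0.0717]
orientation: [179.8, -0.1, 80.8]
force: [0.6, 0.1, -0.6]
width: 0.0339
gripper_force: 0.0
```

Run:
```python
from h import *
look();cycle([.5343,-.2056],158.6,(-.04,-.088))
```

```text
plate
px [218.7 209.3] xy [ 0.5344 -0.2039] yaw 159.4 L 63.5 W 23.5
px [227.3 180.2] xy [ 0.4567 -0.1971] yaw 148.5 L 46.8 W 24.8
px [198.8 176.9] xy [ 0.4475 -0.2598] yaw 173.5 L 54.9 W 22.1
px [169.2 173.1] xy [ 0.4369 -0.3265] yaw 147.9 L 46.0 W 27.6
case (z .022) case xy:
[0.0597 0.0044] rel yaw 4 L 30 W 23
[ 0.0422 -0.0869] rel yaw -0 L 57 W 24
[-0.0028  0.0016] rel yaw -2 L 29 W 26
[-0.1219  0.018 ] rel yaw 10 L 68 W 15
A travel 9 x [-0.241, -0.137, -0.003, 0.0, 0.0, -0.048] end [ 0.5345 -0.2062  0.0744] 158.6 q6 -90 r 0.49-0.58
B down 2 x [0.001, 0.002, 0.2, 0.0, 0.0, -0.0] end [ 0.5344 -0.2055  0.0144] 158.6 q6 -90 r 0.57-0.57
C up 2 x [0.0, -0.0, -0.202, 0.0, 0.0, -0.0] end [ 0.5344 -0.2055  0.075 ] 158.6 q6 -90 r 0.57-0.57
D travel 9 x [0.262, 0.126, -0.0, 0.0, 0.0, 0.048] end [0.4811 0.1541 0.075 ] 80.8 q6 27 r 0.44-0.57
E down 2 x [0.0, -0.002, 0.235, 0.0, 0.0, -0.0] end [0.4805 0.1542 0.0045] 80.8 q6 27 r 0.50-0.51
F up 2 x [0.0, 0.0, -0.235, 0.0, 0.0, -0.0] end [0.4805 0.1542 0.075 ] 80.8 q6 27 r 0.50-0.50
```

Call:
servo_tool([
  [-0.241, -0.137, 0, 0, 0, -0.048],
  [-0.241, -0.137, 0, 0, 0, -0.048],
  [-0.241, -0.137, 0, 0, 0, -0.048],
  [-0.241, -0.137, 0, 0, 0, -0.048],
  [-0.241, -0.137, 0, 0, 0, -0.048],
  [-0.241, -0.137, 0, 0, 0, -0.048],
  [-0.241, -0.137, 0, 0, 0, -0.048],
  [-0.241, -0.137, 0, 0, 0, -0.048],
  [-0.241, -0.137, 0, 0, 0, -0.048],
  [0, 0, 0, 0, 0, 0],
  [0, 0, 0, 0, 0, 0],
], fingers=0.45)

```text
time: 24.95
ee_pos: [0.5334, -0.2056, 0.0689]
orientation: [180.0, -0.1, 158.5]
force: [0.2, 0.3, -0.6]
width: 0.038
gripper_force: 0.0
```

Call:
servo_tool([
  [0, 0.004, 0.097, 0, 0, 0],
  [0, 0, 0.097, 0, 0, 0],
  [0, 0, 0.097, 0, 0, 0],
  [0, 0, 0.097, 0, 0, 0],
  [0, 0, 0, 0, 0, 0],
])

```text
time: 25.58
ee_pos: [0.5337, -0.2053, 0.0104]
orientation: [180.0, -0.1, 158.6]
force: [0.3, 0.6, -0.4]
width: 0.0385
gripper_force: 0.0
```

Call:
servo_tool([
  [0, 0, 0, 0, 0, 0],
  [0, 0, 0, 0, 0, 0],
  [0, 0, 0, 0, 0, 0],
  [0, 0, 0, 0, 0, 0],
  [0, 0, -0.134, 0, 0, 0],
  [0, 0, -0.134, 0, 0, 0],
  [0, 0, -0.134, 0, 0, 0],
  [0, 0, 0, 0, 0, 0],
], fingers=0)

```text
time: 26.58
ee_pos: [0.5349, -0.2059, 0.0732]
orientation: [-180.0, 0.1, 158.6]
force: [-0.4, -0.9, -1.9]
width: 0.0143
gripper_force: 59.1
```

Run:
```python
from h import *
carry([.5343,-.2056],158.6,(-.04,-.088))
```

```text
[ 0.5349 -0.2059  0.0732] 158.5603213592919
bar centre ahead of TCP along tool x: 0.0007
D 9 x [0.262, 0.125, -0.001, 0.0, 0.0, 0.048] end [0.4806 0.153  0.0746] 80.8 q6 27 r 0.44-0.57
E 2 x [0.0, 0.0, 0.234, 0.0, 0.0, -0.0] end [0.4806 0.153  0.0044] 80.8 q6 27 r 0.50-0.50
```

Call:
servo_tool([
  [0.262, 0.125, 0, 0, 0, 0.048],
  [0.262, 0.125, 0, 0, 0, 0.048],
  [0.262, 0.125, 0, 0, 0, 0.048],
  [0.262, 0.125, 0, 0, 0, 0.048],
  [0.262, 0.125, 0, 0, 0, 0.048],
  [0.262, 0.125, 0, 0, 0, 0.048],
  [0.262, 0.125, 0, 0, 0, 0.048],
  [0.262, 0.125, 0, 0, 0, 0.048],
  [0.262, 0.125, 0, 0, 0, 0.048],
  [0, 0, 0, 0, 0, 0],
  [0, 0, 0, 0, 0, 0],
])

```text
time: 27.95
ee_pos: [0.48, 0.1528, 0.0712]
orientation: [-179.9, 0.0, 80.9]
force: [0.4, -0.4, -0.6]
width: 0.0145
gripper_force: 59.0
```

Call:
servo_tool([
  [0, 0, 0.118, 0, 0, 0],
  [0, 0, 0.118, 0, 0, 0],
  [0, 0, 0.118, 0, 0, 0],
  [0, 0, 0.118, 0, 0, 0],
  [0, 0, 0, 0, 0, 0],
])

```text
time: 28.58
ee_pos: [0.48, 0.1525, 0.0002]
orientation: [-179.9, 0.1, 80.8]
force: [-0.7, -0.2, -0.6]
width: 0.0144
gripper_force: 59.1
```

Call:
servo_tool([
  [0, 0, 0, 0, 0, 0],
  [0, 0, 0, 0, 0, 0],
  [0, 0, 0, 0, 0, 0],
  [0, 0, -0.15, 0, 0, 0],
  [0, 0, -0.15, 0, 0, 0],
  [0, 0, -0.15, 0, 0, 0],
  [0, 0, 0, 0, 0, 0],
], fingers=0.4)

```text
time: 29.45
ee_pos: [0.4816, 0.1534, 0.0703]
orientation: [179.8, -0.1, 80.8]
force: [-0.5, -0.6, -0.3]
width: 0.034
gripper_force: 0.0
```

Run:
```python
from h import *
look();cycle([.4555,-.1995],147,(.055,.088))
```

```text
plate
px [227.5 180. ] xy [ 0.4559 -0.1966] yaw 148.5 L 48.6 W 24.8
px [198.8 176.9] xy [ 0.4475 -0.2598] yaw 173.5 L 54.9 W 22.1
px [169.3 173.1] xy [ 0.437  -0.3262] yaw 145.7 L 45.5 W 26.9
case (z .022) case xy:
[0.0597 0.0044] rel yaw 4 L 30 W 23
[ 0.0422 -0.0869] rel yaw -0 L 57 W 24
[-0.0028  0.0017] rel yaw -2 L 29 W 26
[-0.0379 -0.0874] rel yaw -0 L 57 W 26
[-0.1189  0.0009] rel yaw 10 L 98 W 15
A travel 8 x [-0.285, -0.126, -0.005, 0.0, 0.0, -0.046] end [ 0.4558 -0.1996  0.0752] 147.0 q6 -81 r 0.42-0.50
B down 2 x [0.001, -0.0, 0.202, 0.0, 0.0, -0.0] end [ 0.4555 -0.1994  0.0146] 147.0 q6 -81 r 0.50-0.50
C up 2 x [-0.0, -0.0, -0.201, 0.0, 0.0, -0.0] end [ 0.4555 -0.1994  0.0749] 147.0 q6 -81 r 0.50-0.50
D travel 12 x [0.23, 0.212, -0.0, 0.0, 0.0, 0.031] end [0.6011 0.3129 0.0749] 80.1 q6 36 r 0.44-0.68
E down 2 x [0.002, 0.002, 0.235, 0.0, 0.0, -0.0] end [0.6018 0.3134 0.0044] 80.1 q6 37 r 0.68-0.68
F up 2 x [-0.0, -0.0, -0.235, 0.0, 0.0, -0.0] end [0.6018 0.3134 0.0749] 80.1 q6 37 r 0.68-0.68
```

Call:
servo_tool([
  [-0.285, -0.126, 0, 0, 0, -0.046],
  [-0.285, -0.126, 0, 0, 0, -0.046],
  [-0.285, -0.126, 0, 0, 0, -0.046],
  [-0.285, -0.126, 0, 0, 0, -0.046],
  [-0.285, -0.126, 0, 0, 0, -0.046],
  [-0.285, -0.126, 0, 0, 0, -0.046],
  [-0.285, -0.126, 0, 0, 0, -0.046],
  [-0.285, -0.126, 0, 0, 0, -0.046],
  [0, 0, 0, 0, 0, 0],
  [0, 0, 0, 0, 0, 0],
], fingers=0.45)

```text
time: 30.75
ee_pos: [0.4549, -0.1991, 0.0678]
orientation: [-180.0, -0.1, 147.0]
force: [0.2, 0.4, -0.3]
width: 0.0385
gripper_force: 0.0
```

Call:
servo_tool([
  [0, 0, 0.096, 0, 0, 0],
  [0, 0, 0.096, 0, 0, 0],
  [0, 0, 0.096, 0, 0, 0],
  [0, 0, 0.096, 0, 0, 0],
  [0, 0, 0, 0, 0, 0],
])

```text
time: 31.38
ee_pos: [0.455, -0.1993, 0.0099]
orientation: [-180.0, -0.1, 147.0]
force: [-0.9, -0.2, 0.9]
width: 0.0384
gripper_force: 0.0
```

Call:
servo_tool([
  [0, 0, 0, 0, 0, 0],
  [0, 0, 0, 0, 0, 0],
  [0, 0, 0, 0, 0, 0],
  [0, 0, 0, 0, 0, 0],
  [0, 0, -0.134, 0, 0, 0],
  [0, 0, -0.134, 0, 0, 0],
  [0, 0, -0.134, 0, 0, 0],
  [0, 0, 0, 0, 0, 0],
], fingers=0)

```text
time: 32.38
ee_pos: [0.4562, -0.2, 0.0725]
orientation: [180.0, 0.1, 147.0]
force: [0.8, -0.1, -0.5]
width: 0.0144
gripper_force: 58.6
```

Run:
```python
from h import *
carry([.4555,-.1995],147,(.055,.088))
```

```text
[ 0.4562 -0.2     0.0725] 147.03890313246103
bar centre ahead of TCP along tool x: 0.0009
D 12 x [0.23, 0.212, -0.001, 0.0, 0.0, 0.031] end [0.6019 0.3124 0.0743] 80.1 q6 36 r 0.44-0.68
E 2 x [0.0, 0.0, 0.233, 0.0, 0.0, -0.0] end [0.6019 0.3124 0.0044] 80.1 q6 37 r 0.68-0.68
```

Call:
servo_tool([
  [0.23, 0.212, 0, 0, 0, 0.031],
  [0.23, 0.212, 0, 0, 0, 0.031],
  [0.23, 0.212, 0, 0, 0, 0.031],
  [0.23, 0.212, 0, 0, 0, 0.031],
  [0.23, 0.212, 0, 0, 0, 0.031],
  [0.23, 0.212, 0, 0, 0, 0.031],
  [0.23, 0.212, 0, 0, 0, 0.031],
  [0.23, 0.212, 0, 0, 0, 0.031],
  [0.23, 0.212, 0, 0, 0, 0.031],
  [0.23, 0.212, 0, 0, 0, 0.031],
  [0.23, 0.212, 0, 0, 0, 0.031],
  [0.23, 0.212, 0, 0, 0, 0.031],
])

```text
time: 33.88
ee_pos: [0.6054, 0.3119, 0.07]
orientation: [-179.9, 0.0, 79.9]
force: [0.2, -1.1, -0.1]
width: 0.0141
gripper_force: 58.6
```

Call:
servo_tool([
  [0, 0, 0, 0, 0, 0],
  [0, 0, 0, 0, 0, 0],
  [0, 0, 0.116, 0, 0, 0],
  [0, 0, 0.116, 0, 0, 0],
  [0, 0, 0.116, 0, 0, 0],
  [0, 0, 0.116, 0, 0, 0],
  [0, 0, 0, 0, 0, 0],
])

```text
time: 34.75
ee_pos: [0.6043, 0.3103, 0.0]
orientation: [-179.9, 0.1, 80.1]
force: [-0.4, 1.0, 0.2]
width: 0.0143
gripper_force: 58.7
```

Call:
servo_tool([
  [0, 0, 0, 0, 0, 0],
  [0, 0, 0, 0, 0, 0],
  [0, 0, 0, 0, 0, 0],
  [0, 0, -0.15, 0, 0, 0],
  [0, 0, -0.15, 0, 0, 0],
  [0, 0, -0.15, 0, 0, 0],
  [0, 0, 0, 0, 0, 0],
], fingers=0.4)

```text
time: 35.62
ee_pos: [0.6063, 0.3112, 0.0731]
orientation: [179.8, -0.2, 80.1]
force: [0.3, -0.6, 0.2]
width: 0.0342
gripper_force: 0.0
```

Run:
```python
from h import *
look();cycle([.447,-.262],172.5,(0,.088))
```

```text
plate
px [198.6 176.8] xy [ 0.4473 -0.2603] yaw 174.7 L 55.1 W 21.7
px [169.3 173.1] xy [ 0.437  -0.3262] yaw 145.7 L 45.5 W 26.9
case (z .022) case xy:
[0.0608 0.0871] rel yaw -2 L 44 W 23
[0.0597 0.0044] rel yaw 4 L 30 W 23
[ 0.0422 -0.0869] rel yaw -0 L 57 W 24
[-0.0028  0.0016] rel yaw -2 L 29 W 26
[-0.038  -0.0873] rel yaw -0 L 57 W 26
[-0.1193  0.003 ] rel yaw 10 L 98 W 15
A travel 14 x [-0.21, -0.237, -0.002, 0.0, 0.0, -0.037] end [ 0.4467 -0.2631  0.0754] 173.3 q6 -113 r 0.39-0.68
B down 2 x [-0.0, 0.004, 0.203, 0.0, 0.0, -0.0] end [ 0.4469 -0.2619  0.0145] 173.3 q6 -114 r 0.52-0.52
C up 2 x [-0.0, -0.0, -0.202, 0.0, 0.0, -0.0] end [ 0.4469 -0.2619  0.0751] 173.3 q6 -114 r 0.52-0.52
D travel 14 x [0.201, 0.242, 0.0, 0.0, 0.0, 0.037] end [0.5477 0.3214 0.0751] 80.1 q6 39 r 0.37-0.63
E down 2 x [0.002, -0.001, 0.235, 0.0, 0.0, -0.0] end [0.5475 0.322  0.0046] 80.1 q6 40 r 0.63-0.64
F up 2 x [-0.0, -0.0, -0.235, 0.0, 0.0, -0.0] end [0.5475 0.322  0.0751] 80.1 q6 40 r 0.64-0.64
```

Call:
servo_tool([
  [-0.21, -0.237, 0, 0, 0, -0.037],
  [-0.21, -0.237, 0, 0, 0, -0.037],
  [-0.21, -0.237, 0, 0, 0, -0.037],
  [-0.21, -0.237, 0, 0, 0, -0.037],
  [-0.21, -0.237, 0, 0, 0, -0.037],
  [-0.21, -0.237, 0, 0, 0, -0.037],
  [-0.21, -0.237, 0, 0, 0, -0.037],
  [-0.21, -0.237, 0, 0, 0, -0.037],
  [-0.21, -0.237, 0, 0, 0, -0.037],
  [-0.21, -0.237, 0, 0, 0, -0.037],
  [-0.21, -0.237, 0, 0, 0, -0.037],
  [-0.21, -0.237, 0, 0, 0, -0.037],
], fingers=0.45)

```text
time: 37.17
ee_pos: [0.4101, -0.1787, 0.0692]
orientation: [180.0, -0.0, 160.2]
force: [1.1, 0.5, 0.3]
width: 0.0384
gripper_force: 0.0
```

Call:
servo_tool([
  [-0.21, -0.237, 0, 0, 0, -0.037],
  [-0.21, -0.237, 0, 0, 0, -0.037],
  [0, 0.007, 0, 0, 0, 0],
  [0, 0, 0, 0, 0, 0],
  [0, 0, 0.1, 0, 0, 0],
  [0, 0, 0.1, 0, 0, 0],
  [0, 0, 0.1, 0, 0, 0],
  [0, 0, 0.1, 0, 0, 0],
  [0, 0, 0, 0, 0, 0],
])

```text
time: 38.3
ee_pos: [0.4503, -0.2619, 0.0083]
orientation: [180.0, -0.1, 173.3]
force: [0.7, 0.5, -0.6]
width: 0.0386
gripper_force: 0.0
```

Call:
servo_tool([
  [0, 0, 0, 0, 0, 0],
  [0, 0, 0, 0, 0, 0],
  [0, 0, 0, 0, 0, 0],
  [0, 0, 0, 0, 0, 0],
  [0, 0, -0.134, 0, 0, 0],
  [0, 0, -0.134, 0, 0, 0],
  [0, 0, -0.134, 0, 0, 0],
  [0, 0, 0, 0, 0, 0],
], fingers=0)

```text
time: 39.3
ee_pos: [0.451, -0.2625, 0.0708]
orientation: [-179.9, 0.1, 173.3]
force: [0.2, -0.4, -1.2]
width: 0.0145
gripper_force: 59.0
```

Run:
```python
from h import *
carry([.447,-.262],172.5,(0,.088))
```

```text
[ 0.451  -0.2625  0.0708] 173.3197581468941
bar centre ahead of TCP along tool x: 0.0041
D 14 x [0.202, 0.239, -0.002, 0.0, 0.0, 0.037] end [0.5463 0.3185 0.075 ] 80.1 q6 39 r 0.37-0.63
E 2 x [0.0, 0.0, 0.235, 0.0, 0.0, -0.0] end [0.5463 0.3185 0.0045] 80.1 q6 40 r 0.63-0.63
```

Call:
servo_tool([
  [0.202, 0.239, 0, 0, 0, 0.037],
  [0.202, 0.239, 0, 0, 0, 0.037],
  [0.202, 0.239, 0, 0, 0, 0.037],
  [0.202, 0.239, 0, 0, 0, 0.037],
  [0.202, 0.239, 0, 0, 0, 0.037],
  [0.202, 0.239, 0, 0, 0, 0.037],
  [0.202, 0.239, 0, 0, 0, 0.037],
  [0.202, 0.239, 0, 0, 0, 0.037],
  [0.202, 0.239, 0, 0, 0, 0.037],
  [0.202, 0.239, 0, 0, 0, 0.037],
  [0.202, 0.239, 0, 0, 0, 0.037],
  [0.202, 0.239, 0, 0, 0, 0.037],
])

```text
time: 40.8
ee_pos: [0.4787, 0.2575, 0.0685]
orientation: [-179.9, 0.0, 93.2]
force: [-0.2, -0.7, 0.6]
width: 0.0143
gripper_force: 59.1
```

Call:
servo_tool([
  [0.202, 0.239, 0, 0, 0, 0.037],
  [0.202, 0.239, 0, 0, 0, 0.037],
  [0, 0, 0, 0, 0, 0],
  [0, 0, 0, 0, 0, 0],
  [0, 0, 0.112, 0, 0, 0],
  [0, 0, 0.112, 0, 0, 0],
  [0, 0, 0.112, 0, 0, 0],
  [0, 0, 0.112, 0, 0, 0],
  [0, 0, 0, 0, 0, 0],
])

```text
time: 41.92
ee_pos: [0.5493, 0.3163, 0.0007]
orientation: [-179.9, 0.1, 80.1]
force: [-0.5, -0.4, -0.1]
width: 0.0144
gripper_force: 59.1
```

Call:
servo_tool([
  [0, 0, 0, 0, 0, 0],
  [0, 0, 0, 0, 0, 0],
  [0, 0, 0, 0, 0, 0],
  [0, 0, -0.15, 0, 0, 0],
  [0, 0, -0.15, 0, 0, 0],
  [0, 0, -0.15, 0, 0, 0],
  [0, 0, 0, 0, 0, 0],
], fingers=0.4)

```text
time: 42.8
ee_pos: [0.5509, 0.3171, 0.0719]
orientation: [179.8, -0.1, 80.1]
force: [0.4, -0.5, -0.0]
width: 0.0339
gripper_force: 0.0
```

Run:
```python
from h import *
look();cycle([.4368,-.3278],144.5,(-.05,.088))
```

```text
plate
px [169.4 173.1] xy [ 0.4371 -0.326 ] yaw 144.6 L 45.3 W 26.5
case (z .022) case xy:
[0.0608 0.0871] rel yaw -2 L 44 W 23
[0.0597 0.0044] rel yaw 4 L 30 W 23
[ 0.0422 -0.0869] rel yaw -0 L 57 W 24
[0.006  0.0882] rel yaw 3 L 43 W 25
[-0.0028  0.0016] rel yaw 2 L 29 W 25
[-0.038  -0.0874] rel yaw -0 L 57 W 26
[-0.1191  0.0019] rel yaw 10 L 100 W 15
A travel 15 x [-0.265, -0.154, -0.002, 0.0, 0.0, -0.024] end [ 0.4365 -0.3273  0.0749] 144.9 q6 -91 r 0.40-0.63
B down 2 x [-0.002, -0.001, 0.201, 0.0, 0.0, -0.0] end [ 0.4368 -0.3278  0.0146] 144.9 q6 -92 r 0.55-0.55
C up 2 x [0.0, 0.0, -0.201, 0.0, 0.0, -0.0] end [ 0.4368 -0.3278  0.0749] 144.9 q6 -92 r 0.55-0.55
D travel 15 x [0.267, 0.156, -0.0, 0.0, 0.0, 0.024] end [0.4967 0.3299 0.0749] 80.1 q6 42 r 0.37-0.60
E down 2 x [-0.0, 0.004, 0.235, 0.0, 0.0, -0.0] end [0.4979 0.3297 0.0044] 80.1 q6 43 r 0.60-0.60
F up 2 x [-0.0, 0.0, -0.235, 0.0, 0.0, -0.0] end [0.4979 0.3297 0.0749] 80.1 q6 43 r 0.60-0.60
```

Call:
servo_tool([
  [-0.265, -0.154, 0, 0, 0, -0.024],
  [-0.265, -0.154, 0, 0, 0, -0.024],
  [-0.265, -0.154, 0, 0, 0, -0.024],
  [-0.265, -0.154, 0, 0, 0, -0.024],
  [-0.265, -0.154, 0, 0, 0, -0.024],
  [-0.265, -0.154, 0, 0, 0, -0.024],
  [-0.265, -0.154, 0, 0, 0, -0.024],
  [-0.265, -0.154, 0, 0, 0, -0.024],
  [-0.265, -0.154, 0, 0, 0, -0.024],
  [-0.265, -0.154, 0, 0, 0, -0.024],
  [-0.265, -0.154, 0, 0, 0, -0.024],
  [-0.265, -0.154, 0, 0, 0, -0.024],
], fingers=0.45)

```text
time: 44.35
ee_pos: [0.3996, -0.1964, 0.0692]
orientation: [-180.0, -0.1, 132.0]
force: [0.8, 0.9, 0.4]
width: 0.0385
gripper_force: 0.0
```

Call:
servo_tool([
  [-0.265, -0.154, 0, 0, 0, -0.024],
  [-0.265, -0.154, 0, 0, 0, -0.024],
  [-0.265, -0.154, 0, 0, 0, -0.024],
  [0, 0, 0, 0, 0, 0],
  [0, 0, 0, 0, 0, 0],
  [0, 0, 0.098, 0, 0, 0],
  [0, 0, 0.098, 0, 0, 0],
  [0, 0, 0.098, 0, 0, 0],
  [0, 0, 0.098, 0, 0, 0],
  [0, 0, 0, 0, 0, 0],
])

```text
time: 45.6
ee_pos: [0.4378, -0.3268, 0.0098]
orientation: [180.0, -0.1, 144.9]
force: [-0.4, -1.0, 0.0]
width: 0.0386
gripper_force: 0.0
```

Call:
servo_tool([
  [0, 0, 0, 0, 0, 0],
  [0, 0, 0, 0, 0, 0],
  [0, 0, 0, 0, 0, 0],
  [0, 0, 0, 0, 0, 0],
  [0, 0, -0.134, 0, 0, 0],
  [0, 0, -0.134, 0, 0, 0],
  [0, 0, -0.134, 0, 0, 0],
  [0, 0, 0, 0, 0, 0],
], fingers=0)

```text
time: 46.6
ee_pos: [0.4389, -0.3277, 0.0726]
orientation: [-180.0, 0.1, 144.9]
force: [0.3, -0.4, -0.0]
width: 0.0139
gripper_force: 58.9
```

Run:
```python
from h import *
carry([.4368,-.3278],144.5,(-.055,.088))
```

```text
[ 0.4389 -0.3277  0.0726] 144.87853627218354
bar centre ahead of TCP along tool x: 0.0016
D 15 x [0.268, 0.153, -0.001, 0.0, 0.0, 0.024] end [0.492  0.3293 0.0749] 80.1 q6 43 r 0.37-0.59
E 2 x [0.0, 0.0, 0.235, 0.0, 0.0, -0.0] end [0.492  0.3293 0.0044] 80.1 q6 44 r 0.59-0.59
```

Call:
servo_tool([
  [0.268, 0.153, 0, 0, 0, 0.024],
  [0.268, 0.153, 0, 0, 0, 0.024],
  [0.268, 0.153, 0, 0, 0, 0.024],
  [0.268, 0.153, 0, 0, 0, 0.024],
  [0.268, 0.153, 0, 0, 0, 0.024],
  [0.268, 0.153, 0, 0, 0, 0.024],
  [0.268, 0.153, 0, 0, 0, 0.024],
  [0.268, 0.153, 0, 0, 0, 0.024],
  [0.268, 0.153, 0, 0, 0, 0.024],
  [0.268, 0.153, 0, 0, 0, 0.024],
  [0.268, 0.153, 0, 0, 0, 0.024],
  [0.268, 0.153, 0, 0, 0, 0.024],
])

```text
time: 48.1
ee_pos: [0.4251, 0.2109, 0.0706]
orientation: [-179.9, 0.0, 92.9]
force: [0.7, -0.5, -0.4]
width: 0.0146
gripper_force: 58.8
```

Call:
servo_tool([
  [0.268, 0.153, 0, 0, 0, 0.024],
  [0.268, 0.153, 0, 0, 0, 0.024],
  [0.268, 0.153, 0, 0, 0, 0.024],
  [0, 0, 0, 0, 0, 0],
  [0, 0, 0, 0, 0, 0],
  [0, 0, 0.115, 0, 0, 0],
  [0, 0, 0.115, 0, 0, 0],
  [0, 0, 0.115, 0, 0, 0],
  [0, 0, 0.115, 0, 0, 0],
  [0, 0, 0, 0, 0, 0],
])

```text
time: 49.35
ee_pos: [0.4959, 0.3277, 0.0008]
orientation: [-179.9, 0.1, 80.1]
force: [0.7, 0.4, -0.0]
width: 0.0147
gripper_force: 58.8
```

Call:
servo_tool([
  [0, 0, 0, 0, 0, 0],
  [0, 0, 0, 0, 0, 0],
  [0, 0, 0, 0, 0, 0],
  [0, 0, -0.2, 0, 0, 0],
  [0, 0, -0.25, 0, 0, 0],
  [0, 0, -0.25, 0, 0, 0],
  [0, 0, -0.25, 0, 0, 0],
  [0, 0, 0, 0, 0, 0],
], fingers=0.4)

```text
time: 50.35
ee_pos: [0.4978, 0.3289, 0.1484]
orientation: [179.7, -0.2, 80.1]
force: [0.3, 0.4, -0.7]
width: 0.0339
gripper_force: 0.0
```

Run:
```python
from h import *
look();s=read_state();im=capture('wrist');cv2.imwrite('pics/w4.png',im[:,:,::-1]);print(s['ee_pos'],s['orientation'])
```

```text
plate
case (z .022) case xy:
[0.0608 0.0871] rel yaw -2 L 44 W 23
[0.0597 0.0044] rel yaw 4 L 30 W 23
[ 0.0422 -0.0869] rel yaw -0 L 57 W 24
[0.0054 0.0888] rel yaw -0 L 44 W 26
[-0.0028  0.0017] rel yaw 1 L 30 W 26
[-0.0479  0.0882] rel yaw -1 L 45 W 26
[-0.0378 -0.0873] rel yaw -0 L 57 W 26
[-0.1191  0.0019] rel yaw 10 L 100 W 15
[0.49702464 0.32844573 0.14630098] [ 1.79886679e+02 -9.40959723e-02  8.00843676e+01]
```

View pics/w4.png

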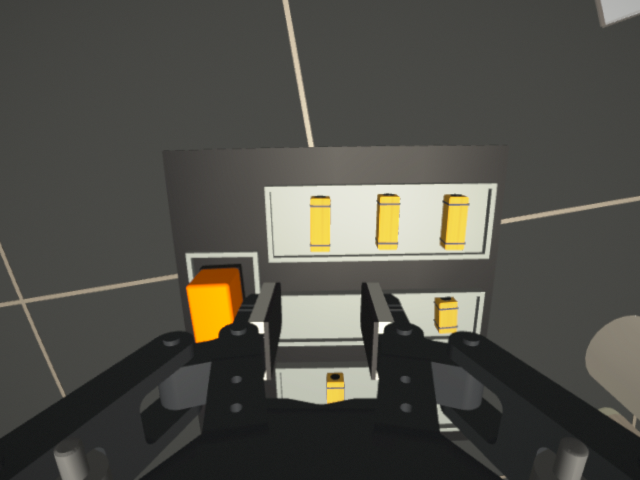

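Call:
servo_tool([
  [-0.287, -0.114, 0, 0, 0, 0],
  [-0.287, -0.114, 0, 0, 0, 0],
  [-0.287, -0.114, 0, 0, 0, 0],
  [-0.287, -0.114, 0, 0, 0, 0],
  [0, 0, 0, 0, 0, 0],
  [0, 0, 0, 0, 0, 0],
], fingers=0.75)

```text
time: 51.2
ee_pos: [0.3998, 0.1706, 0.1447]
orientation: [-180.0, 0.0, 80.1]
force: [0.4, 0.3, 0.2]
width: 0.0639
gripper_force: 0.0
```

Run:
```python
from h import *
s=read_state();im=capture('wrist');C=cam('wrist',s);print(s['ee_pos'],s['orientation'],s['width'])
cv2.imwrite('pics/w5.png',im[:,:,::-1])
for c in blobs(im,(5,150,100),(18,255,255),400):
    r=cv2.minAreaRect(c);print(r,cv2.boxPoints(r).round().tolist(),plane(C,cv2.boxPoints(r),.052)[:,:2].round(4).tolist())
q=capture('scene')
for c in blobs(q,(19,150,150),(28,255,255),200,(400,140,90,50)): r=cv2.minAreaRect(c);b=plane(cam('scene'),cv2.boxPoints(r),.052)[:,:2];print('scene',b.round(4).tolist(),b.mean(0))
```

```text
[0.39983714 0.17056707 0.14470433] [-1.79979799e+02  4.17877278e-03  8.00598339e+01] 0.06391092355929004
((296.54827880859375, 111.32069396972656), (155.14358520507812, 53.20215606689453), 86.633544921875) [[265.0, 35.0], [319.0, 32.0], [328.0, 187.0], [275.0, 190.0]] [[0.3882, 0.3068], [0.4218, 0.3026], [0.411, 0.2043], [0.3741, 0.2085]]
scene [[0.4093, 0.2057], [0.3771, 0.2109], [0.3886, 0.3093], [0.4204, 0.3024]] [0.39883847 0.25705282]
```

View pics/w5.png

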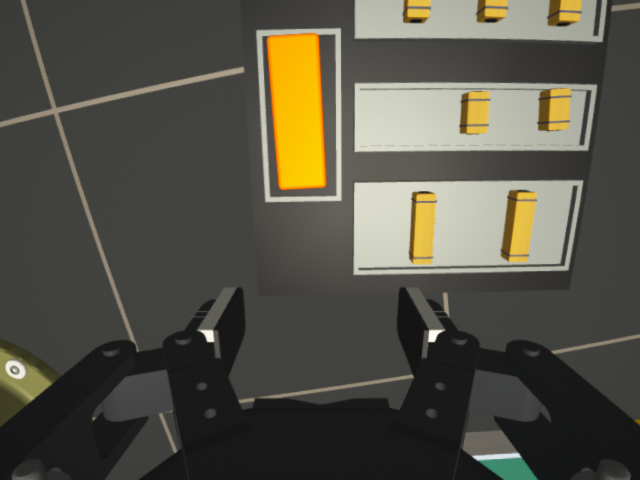

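Run:
```python
from h import *
C=cam('wrist');print('dock',plane(C,[(257,30),(340,29),(341,200),(265,201)],.012).round(4).tolist(),plane(C,[(257,30),(340,29),(341,200),(265,201)],.012).mean(0))
P=Plan();P.go(.3988,.256,.085,82.6,'A');P.go(.3988,.256,.012,P.y,'B')
```

```text
dock [[0.379, 0.3229, 0.012], [0.4392, 0.3129, 0.012], [0.4198, 0.1871, 0.012], [0.3586, 0.197, 0.012]] [0.39916337 0.25495876 0.012     ]
A 3 x [0.186, -0.032, 0.133, 0.0, 0.0, -0.005] end [0.3989 0.2558 0.0848] 82.8 q6 40 r 0.43-0.47
B 2 x [0.0, -0.0, 0.243, 0.0, 0.0, -0.0] end [0.3989 0.2558 0.0119] 82.8 q6 40 r 0.47-0.47
```

Call:
servo_tool([
  [0.186, -0.032, 0.133, 0, 0, -0.005],
  [0.186, -0.032, 0.133, 0, 0, -0.005],
  [0.186, -0.032, 0.133, 0, 0, -0.005],
  [0, 0, 0, 0, 0, 0],
  [0, 0, 0, 0, 0, 0],
  [0, 0, 0.115, 0, 0, 0],
  [0, 0, 0.115, 0, 0, 0],
  [0, 0, 0.115, 0, 0, 0],
  [0, 0, 0.115, 0, 0, 0],
  [0, 0, 0, 0, 0, 0],
])

```text
time: 52.55
ee_pos: [0.3985, 0.2546, 0.016]
orientation: [-180.0, 0.0, 82.7]
force: [-0.2, 0.2, 0.1]
width: 0.0642
gripper_force: 0.0
```

Call:
servo_tool([
  [0, 0, 0, 0, 0, 0],
  [0, 0, 0, 0, 0, 0],
  [0, 0, 0, 0, 0, 0],
  [0, 0, 0, 0, 0, 0],
  [0, 0, 0, 0, 0, 0],
], fingers=0)

```text
time: 53.18
ee_pos: [0.3991, 0.2554, 0.0173]
orientation: [179.9, -0.0, 82.8]
force: [-2.6, -1.4, 7.9]
width: 0.0328
gripper_force: 60.4
```

```bash
cat >> h.py <<'E'
PL=[.5178,-.2418,-8.0]
def pl(x,y):
    a=np.radians(PL[2]);return [PL[0]+np.cos(a)*x-np.sin(a)*y,PL[1]+np.sin(a)*x+np.cos(a)*y]
def topl(p):
    a=np.radians(PL[2]);return (np.atleast_2d(p)[:,:2]-PL[:2])@np.array([[np.cos(a),-np.sin(a)],[np.sin(a),np.cos(a)]])
def chips(f=None):
    q=capture('scene');C=cam('scene')
    if f: cv2.imwrite(f,cv2.resize(q[140:320,90:310,::-1],None,fx=3,fy=3,interpolation=cv2.INTER_CUBIC))
    m=np.full(q.shape[:2],0,np.uint8);g=np.array(pl(-.12,-.14)+[.024]),np.array(pl(-.12,.14)+[.024]),np.array(pl(.215,.15)+[.024]),np.array(pl(.215,-.15)+[.024])
    cv2.fillConvexPoly(m,proj(C,np.array(g)).astype(np.int32),255)
    h=cv2.cvtColor(q,cv2.COLOR_RGB2HSV);w=cv2.inRange(h,np.array((0,0,140)),np.array((180,70,255)))&m
    for c in cv2.findContours(w,cv2.RETR_EXTERNAL,cv2.CHAIN_APPROX_NONE)[0]:
        if cv2.contourArea(c)<8: continue
        u=cv2.minAreaRect(c)[0]; print(np.round(u),'area',cv2.contourArea(c),'plate xy',topl(plane(C,[u],.028)).round(3),'as in pan',topl(plane(C,[u],.008)).round(3))
E
python3 - <<'E'
from h import *
w1=cv2.imread('pics/w1.png')
m=camera_model('wrist');H=np.array(m['hand_eye']);Rt=R.from_euler('xyz',[-179.97,.04,20.513],degrees=True).as_matrix();p=np.array([.51991,-.24035,.25036])
C=(m['camera_matrix'],m['D'],Rt@H[:3,:3],Rt@H[:3,3]+p)
print('chips w1',topl(plane(C,[(282,101),(337,110),(396,134),(423,169)],.031)).round(3).tolist())
print('edge corners',topl(plane(C,[(245,13),(507,168),(144,246)],.03)).round(3).tolist())
chips()
E
```

```text
chips w1 [[0.075, 0.085], [0.094, 0.033], [0.102, -0.031], [0.086, -0.074]]
edge corners [[0.13, 0.153], [0.13, -0.152], [-0.133, 0.152]]
[205. 243.] area 41.0 plate xy [[0.091 0.033]] as in pan [[0.078 0.024]]
[172. 242.] area 40.5 plate xy [[ 0.099 -0.031]] as in pan [[ 0.087 -0.041]]
[233. 239.] area 46.5 plate xy [[0.073 0.086]] as in pan [[0.06  0.079]]
[154. 233.] area 36.0 plate xy [[ 0.083 -0.075]] as in pan [[ 0.07  -0.086]]
```

Run:
```python
from h import *
P=Plan();P.go(P.p[0],P.p[1],.09,P.y,'lift')
P.go(*pl(.03,.059),.09,82,'trav');P.go(*pl(.03,.059),.0365,82,'down');P.go(*pl(.128,.059),.0365,82,'sweep')
```

```text
lift 2 x [0.0, 0.0, -0.242, 0.0, 0.0, -0.0] end [0.399  0.2554 0.0899] 82.8 q6 40 r 0.47-0.47
trav 11 x [-0.254, 0.13, -0.0, 0.0, 0.0, 0.0] end [ 0.5564 -0.1883  0.0899] 82.8 q6 -11 r 0.46-0.59
down 2 x [0.002, -0.003, 0.178, 0.0, 0.0, 0.002] end [ 0.5556 -0.1876  0.0365] 82.1 q6 -11 r 0.59-0.59
sweep 3 x [-0.0, 0.218, 0.0, 0.0, 0.0, 0.0] end [ 0.6528 -0.2012  0.0365] 82.1 q6 -9 r 0.59-0.68
```

Call:
servo_tool([
  [0, 0, -0.15, 0, 0, 0],
  [0, 0, -0.166, 0, 0, 0],
  [0, 0, -0.166, 0, 0, 0],
  [0, 0, 0, 0, 0, 0],
  [0, 0, 0, 0, 0, 0],
])

```text
time: 53.85
ee_pos: [0.3982, 0.2551, 0.0878]
orientation: [-180.0, 0.0, 82.8]
force: [-0.4, 0.7, -2.1]
width: 0.0329
gripper_force: 60.3
```

Lifted (−2 N with the scraper). Travel to the start of sweep 1.

Call:
servo_tool([
  [-0.254, 0.13, 0, 0, 0, 0],
  [-0.254, 0.13, 0, 0, 0, 0],
  [-0.254, 0.13, 0, 0, 0, 0],
  [-0.254, 0.13, 0, 0, 0, 0],
  [-0.254, 0.13, 0, 0, 0, 0],
  [-0.254, 0.13, 0, 0, 0, 0],
  [-0.254, 0.13, 0, 0, 0, 0],
  [-0.254, 0.13, 0, 0, 0, 0],
  [-0.254, 0.13, 0, 0, 0, 0],
  [-0.254, 0.13, 0, 0, 0, 0],
  [-0.254, 0.13, 0, 0, 0, 0.004],
  [0, 0, 0, 0, 0, 0],
])

```text
time: 55.35
ee_pos: [0.5584, -0.1896, 0.0867]
orientation: [-179.9, -0.0, 81.9]
force: [-0.3, 0.7, -2.4]
width: 0.0322
gripper_force: 60.3
```

Run:
```python
from h import *
s=read_state();print(s['ee_pos'],s['orientation'],s['width'],topl(s['ee_pos']))
print('d to z .0365 rows*0.15:',(s['ee_pos'][2]-.0365)/.15)
look();chips()
q=capture('side');p=proj(cam('side'),s['ee_pos'])[0].astype(int);cv2.imwrite('pics/s2.png',cv2.resize(q[p[1]-60:p[1]+60,p[0]-80:p[0]+80,::-1],None,fx=4,fy=4,interpolation=cv2.INTER_CUBIC))
```

```text
[ 0.55838933 -0.18964905  0.08673237] [-1.79897524e+02 -1.42199672e-02  8.18960805e+01] 0.03217433056224303 [[0.0329363  0.05729236]]
d to z .0365 rows*0.15: 0.334882484611625
plate
px [217.5 196.3] xy [ 0.5004 -0.2121] yaw 81.9 L 124.6 W 67.1
case (z .022) case xy:
[0.0604 0.0871] rel yaw -2 L 44 W 23
[0.0597 0.0044] rel yaw 4 L 30 W 23
[ 0.0422 -0.0869] rel yaw -0 L 57 W 24
[0.0055 0.0888] rel yaw 0 L 44 W 25
[-0.0028  0.0017] rel yaw -2 L 29 W 26
[-0.0478  0.0881] rel yaw -5 L 45 W 26
[-0.0378 -0.0873] rel yaw -0 L 57 W 26
[205. 243.] area 41.0 plate xy [[0.091 0.033]] as in pan [[0.078 0.024]]
[173. 243.] area 40.5 plate xy [[ 0.1   -0.031]] as in pan [[ 0.087 -0.04 ]]
[233. 239.] area 46.5 plate xy [[0.073 0.086]] as in pan [[0.06  0.079]]
[154. 233.] area 36.0 plate xy [[ 0.083 -0.075]] as in pan [[ 0.07  -0.086]]
[199. 180.] area 76.0 plate xy [[-0.064 -0.028]] as in pan [[-0.081 -0.037]]
```

View pics/s2.png

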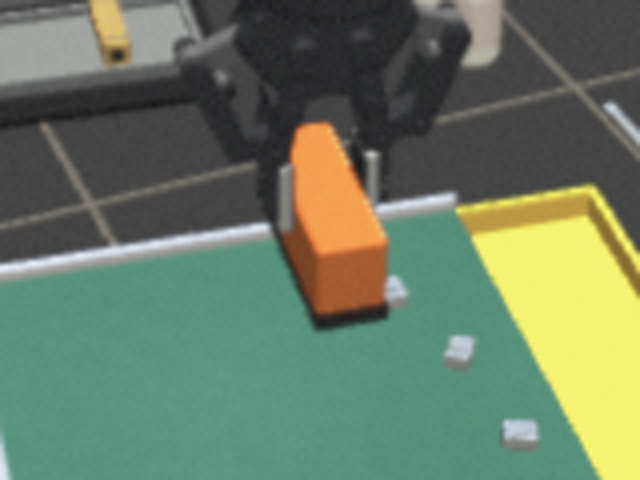

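Call:
servo_tool([
  [0, -0.02, 0.08, 0, 0, 0],
  [0, 0, 0.08, 0, 0, 0],
  [0, 0, 0.08, 0, 0, 0],
  [0, 0, 0.08, 0, 0, 0],
  [0, 0, 0, 0, 0, 0],
  [0, 0, 0.01, 0, 0, 0],
  [0, 0, 0, 0, 0, 0],
  [0, 0, 0, 0, 0, 0],
])

```text
time: 56.5
ee_pos: [0.5558, -0.1871, 0.0393]
orientation: [180.0, 0.0, 82.1]
force: [0.3, -0.6, -1.8]
width: 0.0326
gripper_force: 60.3
```

Call:
servo_tool([
  [0, 0, 0.014, 0, 0, 0],
  [0, 0, 0, 0, 0, 0],
])

```text
time: 56.75
ee_pos: [0.5556, -0.187, 0.0367]
orientation: [-180.0, -0.0, 82.1]
force: [-0.2, 0.3, -0.5]
width: 0.0328
gripper_force: 60.3
```

Call:
servo_tool([
  [0, 0.055, 0, 0, 0, 0],
  [0, 0.055, 0, 0, 0, 0],
  [0, 0.055, 0, 0, 0, 0],
  [0, 0.055, 0, 0, 0, 0],
  [0, 0.055, 0, 0, 0, 0],
  [0, 0.055, 0, 0, 0, 0],
  [0, 0.055, 0, 0, 0, 0],
  [0, 0.055, 0, 0, 0, 0],
  [0, 0.055, 0, 0, 0, 0],
  [0, 0.055, 0, 0, 0, 0],
  [0, 0.055, 0, 0, 0, 0],
  [0, 0.055, 0, 0, 0, 0],
])

```text
time: 58.25
ee_pos: [0.6543, -0.2008, 0.0369]
orientation: [180.0, -0.0, 82.1]
force: [0.4, 0.5, -1.5]
width: 0.0326
gripper_force: 60.3
```

Run:
```python
from h import *
s=read_state();print(s['ee_pos'],s['orientation'],topl(s['ee_pos']));chips('pics/ch1.png')
```

```text
[ 0.65429174 -0.20080453  0.03689935] [ 1.79996139e+02 -1.13131144e-04  8.20599548e+01] [[0.12945795 0.05959248]]
[226. 273.] area 17.5 plate xy [[0.149 0.093]] as in pan [[0.138 0.086]]
[201. 269.] area 12.5 plate xy [[0.149 0.044]] as in pan [[0.138 0.036]]
[172. 242.] area 42.0 plate xy [[ 0.099 -0.031]] as in pan [[ 0.086 -0.041]]
[188. 245.] area 81.5 plate xy [[0.101 0.003]] as in pan [[ 0.089 -0.006]]
[154. 233.] area 36.0 plate xy [[ 0.083 -0.075]] as in pan [[ 0.07  -0.086]]
[185. 207.] area 13.0 plate xy [[ 0.012 -0.035]] as in pan [[-0.003 -0.045]]
```

View pics/ch1.png

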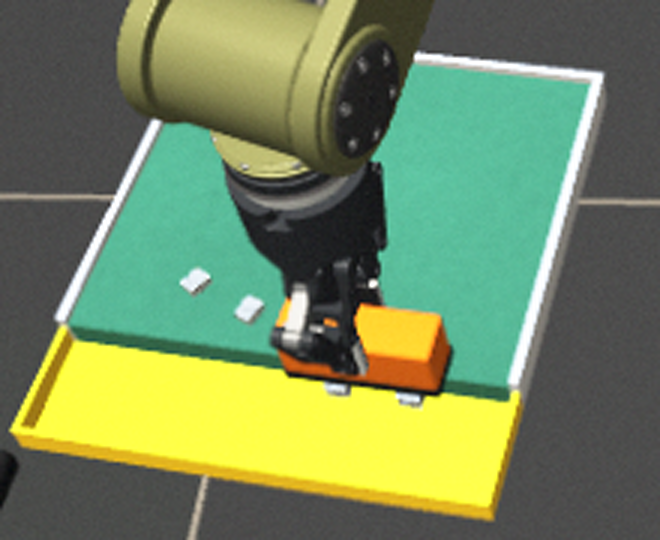

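Call:
servo_tool([
  [0, 0.04, 0, 0, 0, 0],
  [0, 0.04, 0, 0, 0, 0],
  [0, 0, 0, 0, 0, 0],
  [0, 0, -0.15, 0, 0, 0],
  [0, 0, -0.15, 0, 0, 0],
  [-0.187, -0.182, 0, 0, 0, 0],
  [-0.187, -0.182, 0, 0, 0, 0],
  [-0.187, -0.182, 0, 0, 0, 0],
  [-0.187, -0.182, 0, 0, 0, 0],
  [0, 0, 0, 0, 0, 0],
  [0, 0, 0, 0, 0, 0],
])

```text
time: 59.68
ee_pos: [0.5426, -0.2984, 0.0832]
orientation: [179.9, 0.0, 82.1]
force: [0.4, 0.3, -1.3]
width: 0.0326
gripper_force: 60.4
```

Run:
```python
from h import *
s=read_state();print(s['ee_pos'],s['orientation'],s['width'],topl(s['ee_pos']));chips()
```

```text
[ 0.54255146 -0.29842955  0.08324317] [1.79907502e+02 3.10617243e-02 8.20509012e+01] 0.0326366202606992 [[ 0.03239189 -0.0526337 ]]
[226. 272.] area 36.0 plate xy [[0.148 0.092]] as in pan [[0.137 0.085]]
[201. 268.] area 34.0 plate xy [[0.146 0.044]] as in pan [[0.135 0.036]]
[172. 242.] area 42.5 plate xy [[ 0.099 -0.032]] as in pan [[ 0.087 -0.041]]
[154. 233.] area 36.0 plate xy [[ 0.083 -0.075]] as in pan [[ 0.07  -0.086]]
```

Call:
servo_tool([
  [0, -0.01, 0.076, 0, 0, 0],
  [0, 0, 0.076, 0, 0, 0],
  [0, 0, 0.076, 0, 0, 0],
  [0, 0, 0.076, 0, 0, 0],
  [0, 0, 0, 0, 0, 0],
  [0, 0, 0, 0, 0, 0],
])

```text
time: 60.48
ee_pos: [0.5405, -0.2982, 0.0359]
orientation: [-180.0, -0.0, 82.1]
force: [-0.3, 0.6, -1.9]
width: 0.0325
gripper_force: 61.8
```

Call:
servo_tool([
  [0, 0.055, 0, 0, 0, 0],
  [0, 0.055, 0, 0, 0, 0],
  [0, 0.055, 0, 0, 0, 0],
  [0, 0.055, 0, 0, 0, 0],
  [0, 0.055, 0, 0, 0, 0],
  [0, 0.055, 0, 0, 0, 0],
  [0, 0.055, 0, 0, 0, 0],
  [0, 0.055, 0, 0, 0, 0],
  [0, 0.055, 0, 0, 0, 0],
  [0, 0.055, 0, 0, 0, 0],
  [0, 0.055, 0, 0, 0, 0],
  [0, 0.055, 0, 0, 0, 0],
])

```text
time: 61.98
ee_pos: [0.6391, -0.312, 0.0362]
orientation: [-180.0, -0.0, 82.1]
force: [-0.1, 0.2, -2.3]
width: 0.0329
gripper_force: 61.8
```

Call:
servo_tool([
  [0, 0.04, 0, 0, 0, 0],
  [0, 0.04, 0, 0, 0, 0],
  [0, 0, 0, 0, 0, 0],
  [0, 0, -0.15, 0, 0, 0],
  [0, 0, -0.15, 0, 0, 0],
  [0, 0, -0.15, 0, 0, 0],
  [0, 0, 0, 0, 0, 0],
])

```text
time: 62.85
ee_pos: [0.6514, -0.3142, 0.1077]
orientation: [179.7, 0.1, 82.1]
force: [1.0, 0.5, -1.5]
width: 0.0326
gripper_force: 61.7
```

Run:
```python
from h import *
s=read_state();print(s['ee_pos'],s['orientation'],s['width'],topl(s['ee_pos']));chips()
P=Plan();P.go(.451,.1,.095,82.8,'w');P.go(.3985,.2555,.095,82.8,'dock')
```

```text
[ 0.65143808 -0.31416163  0.10773308] [1.79703201e+02 1.09229860e-01 8.20551690e+01] 0.032560527216595185 [[ 0.14240831 -0.05305858]]
[226. 272.] area 34.5 plate xy [[0.148 0.092]] as in pan [[0.137 0.085]]
[168. 271.] area 38.0 plate xy [[ 0.163 -0.017]] as in pan [[ 0.153 -0.027]]
[201. 268.] area 34.0 plate xy [[0.146 0.044]] as in pan [[0.135 0.036]]
[148. 268.] area 38.5 plate xy [[ 0.162 -0.058]] as in pan [[ 0.151 -0.068]]
w 11 x [0.233, -0.153, 0.006, 0.0, 0.0, -0.0] end [0.4514 0.1007 0.0957] 82.1 q6 20 r 0.46-0.72
dock 4 x [0.244, -0.122, 0.001, 0.0, 0.0, -0.001] end [0.3984 0.2555 0.0951] 82.8 q6 40 r 0.46-0.47
```

Call:
servo_tool([
  [0.233, -0.153, 0, 0, 0, 0],
  [0.233, -0.153, 0, 0, 0, 0],
  [0.233, -0.153, 0, 0, 0, 0],
  [0.233, -0.153, 0, 0, 0, 0],
  [0.233, -0.153, 0, 0, 0, 0],
  [0.233, -0.153, 0, 0, 0, 0],
  [0.233, -0.153, 0, 0, 0, 0],
  [0.233, -0.153, 0, 0, 0, 0],
  [0.233, -0.153, 0, 0, 0, 0],
  [0.233, -0.153, 0, 0, 0, 0],
  [0.233, -0.153, 0, 0, 0, 0],
])

```text
time: 64.28
ee_pos: [0.4524, 0.1031, 0.1034]
orientation: [-180.0, 0.0, 82.1]
force: [0.1, 0.6, -1.7]
width: 0.0328
gripper_force: 61.6
```

Call:
servo_tool([
  [0.244, -0.122, 0, 0, 0, -0.001],
  [0.244, -0.122, 0, 0, 0, -0.001],
  [0.244, -0.122, 0, 0, 0, -0.001],
  [0.244, -0.122, 0, 0, 0, -0.001],
  [0, 0, 0, 0, 0, 0],
  [0, 0, 0, 0, 0, 0],
  [0, 0, 0, 0, 0, 0],
])

```text
time: 65.15
ee_pos: [0.4007, 0.2561, 0.1036]
orientation: [-180.0, 0.0, 82.7]
force: [0.1, 0.0, -1.4]
width: 0.0324
gripper_force: 61.7
```

Run:
```python
from h import *
P=Plan();print(P.p,P.y);P.go(.3988,.2555,P.p[2],82.8,'fix');print('down rows*.15',(P.p[2]-.0175)/.15)
```

```text
[0.40071218 0.25613083 0.10362135] 82.71213380200649
fix 1 x [-0.006, -0.012, -0.0, 0.0, 0.0, -0.0] end [0.3988 0.2555 0.1036] 82.7 q6 40 r 0.47-0.48
down rows*.15 0.5741423127642057
```

Call:
servo_tool([
  [-0.006, -0.012, 0.12, 0, 0, 0],
  [0, 0, 0.12, 0, 0, 0],
  [0, 0, 0.12, 0, 0, 0],
  [0, 0, 0.12, 0, 0, 0],
  [0, 0, 0.04, 0, 0, 0],
  [0, 0, 0.03, 0, 0, 0],
  [0, 0, 0, 0, 0, 0],
  [0, 0, 0, 0, 0, 0],
])

```text
time: 66.15
ee_pos: [0.3989, 0.2564, 0.0218]
orientation: [180.0, -0.0, 82.8]
force: [0.4, 0.1, -2.1]
width: 0.0328
gripper_force: 61.7
```

Call:
servo_tool([
  [0, 0, 0.014, 0, 0, 0],
  [0, 0, 0.012, 0, 0, 0],
  [0, 0, 0, 0, 0, 0],
  [0, 0, 0, 0, 0, 0],
])

```text
time: 66.65
ee_pos: [0.3986, 0.2563, 0.0174]
orientation: [-180.0, 0.0, 82.8]
force: [-0.4, 0.2, -2.3]
width: 0.0324
gripper_force: 61.7
```

Call:
servo_tool([
  [0, 0, 0, 0, 0, 0],
  [0, 0, 0, 0, 0, 0],
  [0, 0, 0, 0, 0, 0],
  [0, 0, 0, 0, 0, 0],
  [0, 0, -0.15, 0, 0, 0],
  [0, 0, -0.25, 0, 0, 0],
  [0, 0, -0.25, 0, 0, 0],
  [0, 0, -0.25, 0, 0, 0],
  [-0.25, 0, -0.1, 0, 0, 0],
  [-0.25, 0, -0.1, 0, 0, 0],
  [-0.25, 0, 0, 0, 0, 0],
  [0, 0, 0, 0, 0, 0],
], fingers=0.75)

```text
time: 68.15
ee_pos: [0.3843, 0.1432, 0.1827]
orientation: [180.0, -0.0, 82.6]
force: [-0.3, -0.7, 0.5]
width: 0.0641
gripper_force: 0.0
```

Run:
```python
from h import *
look();chips();q=capture('scene')
for c in blobs(q,(19,150,150),(28,255,255),200,(400,140,90,50)): r=cv2.minAreaRect(c);b=plane(cam('scene'),cv2.boxPoints(r),.052)[:,:2];print('scraper',b.mean(0),r)
s=read_state();print(s['ee_pos'],s['width'],s['time'])
cv2.imwrite('pics/f1.png',cv2.resize(q[130:360,90:520,::-1],(800,428),interpolation=cv2.INTER_CUBIC))
```

```text
plate
case (z .022) case xy:
[0.0604 0.0873] rel yaw -2 L 44 W 23
[0.0597 0.0044] rel yaw 4 L 30 W 23
[ 0.0422 -0.0869] rel yaw -0 L 57 W 24
[0.0066 0.0888] rel yaw 3 L 44 W 26
[-0.0028  0.0016] rel yaw -2 L 29 W 26
[-0.0482  0.0881] rel yaw -3 L 45 W 27
[-0.0378 -0.0874] rel yaw -0 L 57 W 26
[-0.1195  0.0041] rel yaw 10 L 96 W 15
[226. 272.] area 36.5 plate xy [[0.148 0.092]] as in pan [[0.137 0.085]]
[168. 271.] area 38.0 plate xy [[ 0.163 -0.017]] as in pan [[ 0.153 -0.027]]
[201. 268.] area 34.0 plate xy [[0.146 0.044]] as in pan [[0.135 0.036]]
[148. 268.] area 38.5 plate xy [[ 0.162 -0.058]] as in pan [[ 0.151 -0.068]]
scraper [0.39868228 0.25732777] ((441.509033203125, 156.9056396484375), (46.124629974365234, 10.808237075805664), 5.440331935882568)
[0.384553   0.14511904 0.18237797] 0.06400537246434071 68.3
```

View pics/f1.png

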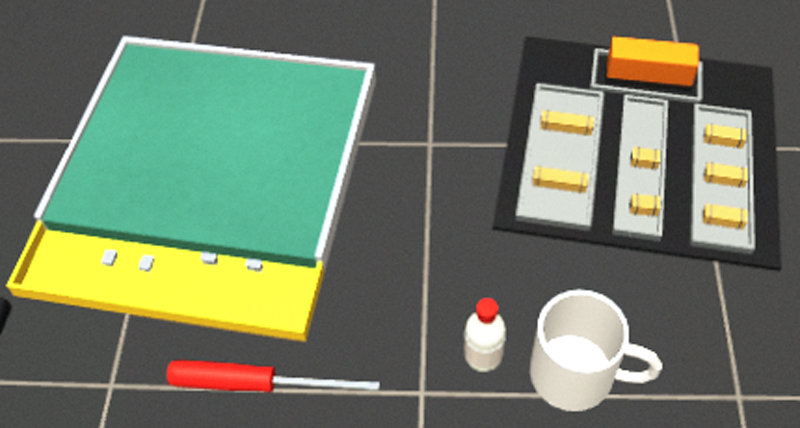

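The final picture shows all seven spacers lying across the right rows, four chips in the pan and the scraper in its dock. The glue, mug and screwdriver have not moved.

```bash
python3 -c "
from workcell import *
print(finish_job())"
```

```text
the job is handed in; nothing more can be done
None
```

The job is handed in, with no verdict returned: all seven spacers lie in their matching rows, the four chips are in the catch pan, the scraper is back in its dock, and the last picture shows the glue bottle, mug and screwdriver undisturbed.

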